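# Roll the spice jars label up and pack the spice box

## Robot

A 6-joint arm with a two-finger parallel gripper is mounted at the origin on the work surface. World frame = base frame: x ahead of the robot, y to its left, z up, the work surface at z = 0. Lengths are in m, angles in rad, forces in N, time in s.
With the tool pointing down it reaches from about 0.25 to 0.725 m from the base axis. Payload 4 kg.
Tool frame: the origin (TCP) lies on the centre line of the jaws, within the pads' length; the fingertips stand 25 mm ahead of it and the grasp point (between the pads) lies 6 mm ahead of it; z points along the fingers, x is the direction in which the jaws open and shut, and the axes are right-handed (so a half turn about z gives the same grasp; the last joint's range is limited). The gripper opens to 85 mm and grips with 20 to 120 N. Pads are 22 mm wide; open, the fingers measure 114 mm over their backs; the gripper's body (76 mm by 85 mm) begins 54 mm behind the grasp point. The pads swing forward as they close: fully open they stand 13 mm farther back than shut.
Start: joints at [-1.216, 0.241, 0.005, 1.335, 0, 1.571], TCP at [0.174, -0.469, 0.256] pointing down, gripper open.
Joint ranges: [-2.72, 2.72], [-1.05, 1.87], [-1.09, 1.28], [-1.99, 2.15], [-1.42, 1.44], [-3.14, 3.14]. Speed limits (rad/s): [2.79, 2.79, 3.14, 3.14, 3.14, 3.14].

## Interface

Orientations are given as a unit quaternion [x, y, z, w].
In Python, from workcell import bot, imaging, order gives the robot as it stands.
- The arm moves only by the tool carry_out, never from a script. Its argument "moves" is a list of rows, each a list of 5 numbers: the shift along the tool's x, y, z scaled (see below), then the turn about the tool's z scaled (see below), then the opening, from -1 (shut) to 1 (fully open). In form: [[tx, ty, tz, roll, hand], ...]. A call has 1 to 20 rows; each row is the pose to reach, as a shift and turn from the pose commanded when the call began, along the tool's axes at that moment; what a row does not reach only later rows make up. The controller multiplies each number of a shift by 0.1 m and each number of a turn by 90 degrees. A row lasts 1/10 s, in which the tool goes at most 50 mm and 8.59 degrees, less where a joint would pass 70% of its speed; a pose out of reach is approached as far as the arm can. A call with a number of a shift or a turn outside -1 to 1 is refused whole. A call with a gripper value outside its range is refused whole. The fingers move at their own pace and stop on an object; the grip force is fixed at half the most. Time passes only in rows, so rows that repeat a pose let the fingers close. It gives the time, the measured TCP pose, the force and the opening at its end, in the units of the state.
- bot.get_obs(): the state, without advancing time (a new reading comes with each control period).
- imaging.camera(name): name is "scene" or "top" or "wrist"; returns the picture (384x512x3 uint8, red, green, blue); there is no depth.
- imaging.camera_model(name): a dict with "fovy" (degrees; the focal length in pixels is half the picture's height over the tangent of half this angle, whatever the lens; pixels are square), "cx", "cy" (the principal point, pixels), "eye" and "rotation" of the camera in the world. Camera axes: x right, y up, looking along -z (the intrinsics and any distortion apply to the point x, -y, -z); pixel columns grow to the right and rows downward; lengths in m; the calibration is good to about 2 mm. A picture is of the moment at which its call begins: read the wrist's pose just before it. camera_model takes no time and is no camera call; for the wrist camera it gives the pose at the moment of the call.
- order.job_done(): hands the job in, once; it reports no verdict.
The state is a dict: "clock": time; "joint_pos": joint angles; "joint_vel": joint speeds; "tau": joint torques, N m; "eef_pos": TCP position; "tool_rot": TCP orientation; "ft_force": force on the tool from outside, world axes, zero at the start; "ft_torque": the same for the moment, N m; "grip_width": finger opening in m.
Only numpy, scipy, OpenCV 4.12 (cv2) and the standard library are available. Lean on these libraries where they do the work, as an engineer would, in place of code of your own. Each camera call takes 0.05 s, during which the arm holds its last target.

## Task

The spice jars are lying on the grey tray with their labels turned away: first roll every jar along the tray until its label faces up, so that all the labels can be read together. Then lay each jar in a groove of its own in the spice box, still label up, and lower the lid gently until it is fully shut, without slamming it. Keep the jars lying on their sides all the while and leave the other kitchen things where they are.

Things in the scene. Friction and masses are not known exactly. Their poses are not given: they have to be found in the camera images.
- jar_a_c (a point): centre of a loose spice jar, mustard-yellow (None if absent): plain cylinder 36 mm across, 88 mm long, about 0.11 kg, black cap on one end, lying on its side; rolls freely, soon stops. x axis: along the jar towards the cap. z axis: from the centre out through the middle of the label (white patch 52 mm long, blue stripe down its middle, a fifth of the girth); z up = label up
- jar_b_c (a point): centre of a loose spice jar, dark red (None if absent): plain cylinder 36 mm across, 88 mm long, about 0.11 kg, black cap on one end, lying on its side; rolls freely, soon stops. x axis: along the jar towards the cap. z axis: from the centre out through the middle of the label (white patch 52 mm long, blue stripe down its middle, a fifth of the girth); z up = label up
- jar_c_c (a point): centre of a loose spice jar, olive green (None if absent): plain cylinder 36 mm across, 88 mm long, about 0.11 kg, black cap on one end, lying on its side; rolls freely, soon stops. x axis: along the jar towards the cap. z axis: from the centre out through the middle of the label (white patch 52 mm long, blue stripe down its middle, a fifth of the girth); z up = label up
- jar_d_c (a point): centre of a loose spice jar, dark brown (None if absent): plain cylinder 36 mm across, 88 mm long, about 0.11 kg, black cap on one end, lying on its side; rolls freely, soon stops. x axis: along the jar towards the cap. z axis: from the centre out through the middle of the label (white patch 52 mm long, blue stripe down its middle, a fifth of the girth); z up = label up
- box: fixed wooden spice box, 144 (x) by 288 (y) mm, walls 48 high, 5 thick, floor 5 thick; origin: centre of its underside, z up. Hinge on the +x rim. Rows of blocks 12 mm high on the floor at the +x and -x ends, with 54 mm of bare floor between the rows (room for fingers), leave four grooves 37 mm wide, 62 apart; jars lie in them along x, cap at either end, on the floor, centre 23 mm above the counter
- tray: fixed flat grey tray, 320 (x) by 460 (y) mm, floor 4 mm thick, rim 18 mm high above the counter (14 above the tray's floor) and 4 mm thick all round; origin: centre of its underside on the counter, z up. A jar lying on it has its centre 22 mm above the counter
- slot0 (a point): middle of groove 0 of the spice box, on the box's inner floor, 5 mm above the counter (grooves counted from the box's -y side); its x axis runs along the groove; the inside of the box is 134 mm long there
- slot1 (a point): middle of groove 1 of the spice box, on the box's inner floor, 5 mm above the counter (grooves counted from the box's -y side); its x axis runs along the groove; the inside of the box is 134 mm long there
- slot2 (a point): middle of groove 2 of the spice box, on the box's inner floor, 5 mm above the counter (grooves counted from the box's -y side); its x axis runs along the groove; the inside of the box is 134 mm long there
- slot3 (a point): middle of groove 3 of the spice box, on the box's inner floor, 5 mm above the counter (grooves counted from the box's -y side); its x axis runs along the groove; the inside of the box is 134 mm long there
- lid (a joint): angle (rad) of the spice box's clear plastic lid: 0 = closed, flat on the rim, grows as it opens, 1.57 = upright, 1.9 = fully open, leaning back. Stiff hinge: it stays where it is left and takes about 2 to 5 N at the free edge to move; it must be pushed all the way down
- lid_hinge (a point): middle of the lid's hinge line, on the box's +x rim 48.5 mm above the counter; the hinge line is the box's y axis direction. The lid is a plate 144 mm (from the hinge to its free edge) by 288 mm by 6 mm, closed it reaches from the hinge in the box's -x direction, its underside at hinge height
- lid_handle (a point): grip point in the head (28 mm across, 16 mm tall, this point at its middle) of the small black knob on the lid's outer face: in the middle of its width, 114 mm from the hinge line, 41 mm off the lid's underside plane
- salt: bystander, leave it where it is: small white ceramic salt cup, 34 mm across, 42 mm high, among the jars; origin at the middle of its underside
- mug: bystander, leave it where it is: orange mug, 80 mm across, 85 mm high; origin at the middle of its underside
- bowl: bystander, leave it where it is: steel bowl, 110 mm across, 50 mm high; origin at the middle of its underside
- coconut: bystander, leave it where it is: brown coconut, 100 mm across and high; origin at the middle of its underside
- pickle: bystander, leave it where it is: pickle jar with red cap, 80 mm across, 110 mm high; origin at the middle of its underside
- spoon: bystander, leave it where it is: wooden spoon lying flat; origin at the middle of its underside
- water: bystander, leave it where it is: blue water bottle, 70 mm across, 200 mm high; origin at the middle of its underside
There are look-alikes about, which are no part of the job. Leave any pink, purple or turquoise look-alike of the part that bears jar_c_c alone.

How it is judged:
By the outcome, as a careful person would: the job done as asked, in the order asked, and still so for the second after the job is handed in, with the robot touching nothing.
Of jar_a, jar_b, jar_c, jar_d only 3 to 4 are there at a start; the rules pass over those that are not, and their reading is None.
At some moment in a run one of jar_a, jar_b, jar_c, jar_d may be knocked a few centimetres aside while the robot is not near it.
Once in a run the grip may slacken for a moment while it holds something.
It also fails if it takes over 210 s, if anything falls off the work surface, if the arm or the gripper's body presses on something with over 40 N, if the wrist force passes 120 N, or if a joint passes its speed limit or range.

## Working session

There is one attempt and no reset: what is moved stays moved. The work goes in short steps, Python scripts to look and compute and a tool call to move; the robot and the scene stay as the last step left them, time stands still between calls to the robot, and variables do not carry over. Pictures are saved under pics/ and viewed, and the job is handed in when it is done.

Besides the shell and the picture viewer there is one more tool, called after "Request:" as name(argument=value, ...) on one line, values as JSON. carry_out: Moves the arm, as the interface text tells. Its arguments: {"type":"object","properties":{"moves":{"type":"array","items":{"type":"array","items":{"type":"number","minimum":-1,"maximum":1}}}},"required":["moves"]}

```bash
ls; mkdir -p pics
python3 - <<'E'
from workcell import bot, imaging, order
import cv2
o=bot.get_obs(); print(o)
for n in ["scene","top","wrist"]:
    im=imaging.camera(n); cv2.imwrite(f"pics/{n}0.png",im[:,:,::-1]); print(n,imaging.camera_model(n))
E
```

```text
pics
{'clock': 0.0, 'joint_pos': array([-1.21599730e+00,  2.41368769e-01,  3.70216077e-03,  1.33518156e+00,
       -3.65609433e-06,  1.57080595e+00]), 'joint_vel': array([-2.59138018e-04, -3.09465301e-05, -3.12732765e-03, -2.71966901e-03,
        9.80982604e-04,  2.13834394e-04]), 'tau': array([ 7.03380174e-04, -3.72321582e+01,  2.52405775e+01,  1.69838819e-02,
        2.21311398e-04, -5.26373952e-06]), 'eef_pos': array([ 0.17349712, -0.46831087,  0.25542655]), 'tool_rot': array([ 8.20789705e-01, -5.71229557e-01, -8.43117051e-04, -5.84529093e-04]), 'ft_force': array([-0.12384232, -0.59962051, -1.2674011 ]), 'ft_torque': array([ 0.0612739 ,  0.03998448, -0.07697045]), 'grip_width': 0.08545173530498176}
scene {'fovy': 47.02171476788454, 'cx': 253.90595099799532, 'cy': 188.06048249510133, 'eye': array([ 1.24506218, -0.1914375 ,  1.01955855]), 'rotation': array([0.28403633, 0.19306945, 0.53992343, 0.76845965])}
top {'fovy': 50.035453113233885, 'cx': 261.61741154551447, 'cy': 197.14137892180685, 'eye': array([0.30487193, 0.11648546, 1.52644328]), 'rotation': array([-0.03474733,  0.05256461,  0.71311698, -0.69820753])}
wrist {'fovy': 66.31082463647789, 'cx': 257.1837041755449, 'cy': 187.99090184932152, 'eye': array([ 0.24462349, -0.4425247 ,  0.37286734]), 'rotation': array([-0.12277362,  0.08683083, -0.56437325,  0.811708  ])}
```

View pics/scene0.png

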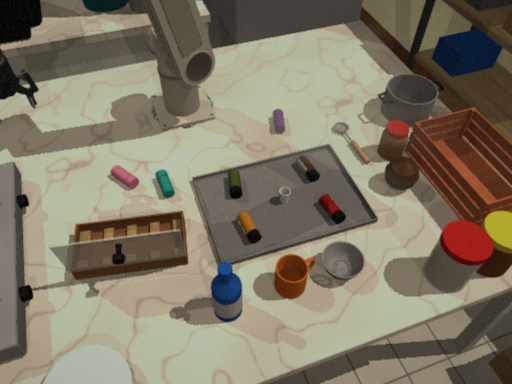

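View pics/top0.png

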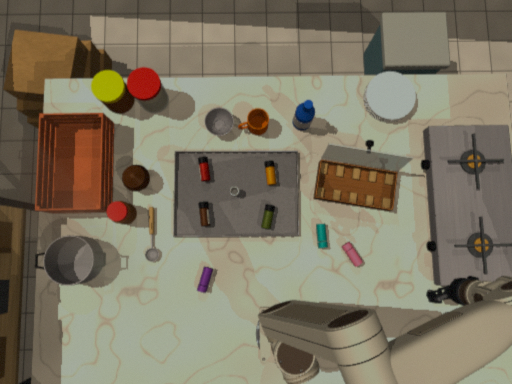

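View pics/wrist0.png

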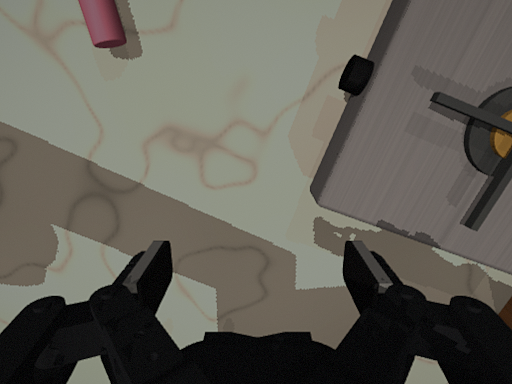

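```bash
cat > h.py <<'E'
import numpy as np, cv2
from scipy.spatial.transform import Rotation as R
from workcell import bot, imaging, order
def K(m):
    f=192/np.tan(np.radians(m['fovy']/2)); return f,m['cx'],m['cy']
def ray(m,uv):
    f,cx,cy=K(m); uv=np.atleast_2d(np.array(uv,float))
    d=np.c_[(uv[:,0]-cx)/f,-(uv[:,1]-cy)/f,-np.ones(len(uv))]
    return R.from_quat(m['rotation']).apply(d)
def onplane(m,uv,z):
    d=ray(m,uv); t=(z-m['eye'][2])/d[:,2]; return m['eye']+d*t[:,None]
def proj(m,P):
    f,cx,cy=K(m); c=R.from_quat(m['rotation']).inv().apply(np.atleast_2d(P)-m['eye'])
    return np.c_[cx+f*c[:,0]/-c[:,2],cy-f*c[:,1]/-c[:,2]]
def snap(n,fn=None):
    m=imaging.camera_model(n); im=imaging.camera(n)
    if fn: cv2.imwrite(f'pics/{fn}.png',im[:,:,::-1])
    return m,im
def crop(im,fn,x0,y0,x1,y1,s):
    cv2.imwrite(f'pics/{fn}.png',cv2.resize(im[y0:y1,x0:x1,::-1],None,fx=s,fy=s,interpolation=cv2.INTER_CUBIC))
E
python3 - <<'E'
from h import *
im=cv2.imread('pics/top0.png')[:,:,::-1]; m=imaging.camera_model('top')
crop(im,'topc0',165,140,425,280,3)
im2=cv2.imread('pics/scene0.png')[:,:,::-1]; crop(im2,'scenec0',60,110,380,340,2.4)
print(R.from_quat(m['rotation']).as_matrix())
w=imaging.camera_model('wrist');print(R.from_quat(w['rotation']).as_matrix())
hsv=cv2.cvtColor(im,cv2.COLOR_RGB2HSV)
print('tray corners',onplane(m,[[175,152],[299,152],[300,236],[174,236]],0.018).round(3))
E
```

```text
[[-0.02259773  0.99215433 -0.12295983]
 [-0.99946025 -0.01948641  0.02644773]
 [ 0.02384419  0.12349112  0.99205917]]
[[ 0.34788648  0.89489149  0.27954287]
 [-0.93753364  0.33281894  0.10130266]
 [-0.00238227 -0.29732267  0.95477409]]
tray corners [[ 0.668  0.395  0.018]
 [ 0.66  -0.068  0.018]
 [ 0.346 -0.061  0.018]
 [ 0.356  0.398  0.018]]
```

View pics/topc0.png

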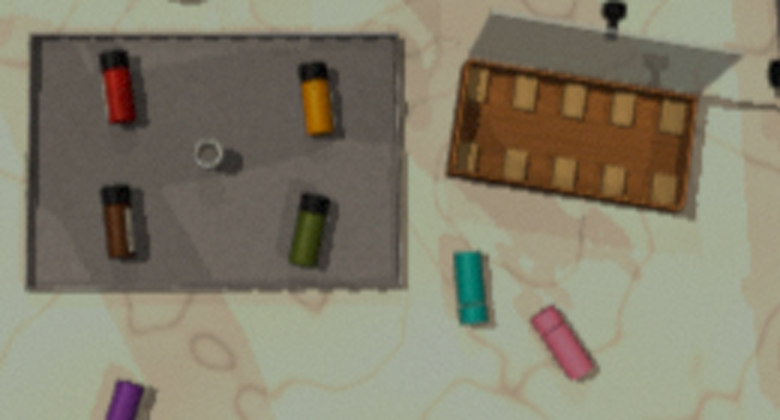

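View pics/scenec0.png

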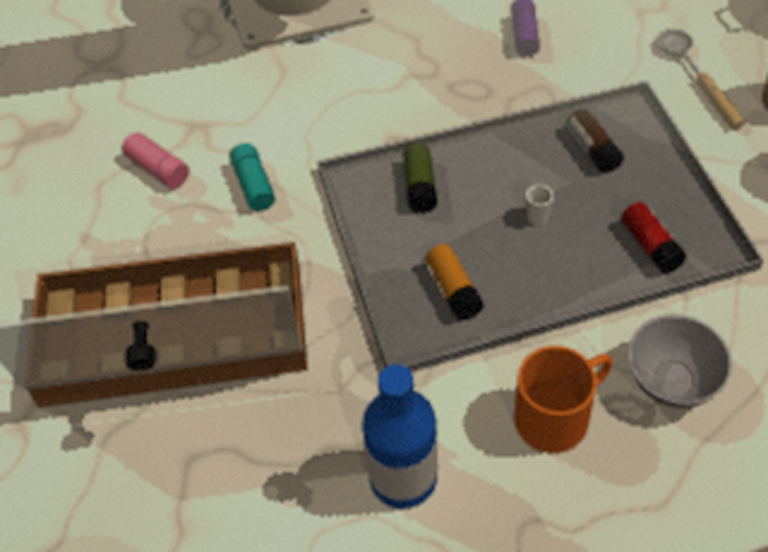

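```bash
cat >> h.py <<'E'
def bodies(im):
    hsv=cv2.cvtColor(im,cv2.COLOR_RGB2HSV); h,s,v=[hsv[:,:,i].astype(int) for i in range(3)]
    return {'red':((h<5)|(h>174))&(s>150)&(v>50),'yel':(h>12)&(h<24)&(s>170)&(v>110),
     'olive':(h>30)&(h<48)&(s>120)&(v<170),'brown':(h>3)&(h<14)&(s>100)&(v<130)&(v>25)}
def wpx(m,im,mask,lo,hi,z=0.022):
    # pixels of mask within world window on plane z
    ys,xs=np.nonzero(mask); 
    if len(xs)==0: return np.zeros((0,2)),np.zeros((0,3))
    P=onplane(m,np.c_[xs,ys],z); k=(P[:,0]>lo[0])&(P[:,0]<hi[0])&(P[:,1]>lo[1])&(P[:,1]<hi[1])
    return np.c_[xs,ys][k],P[k]
E
python3 - <<'E'
from h import *
im=cv2.imread('pics/top0.png')[:,:,::-1]; m=imaging.camera_model('top')
v=cv2.cvtColor(im,cv2.COLOR_RGB2HSV)[:,:,2]
B=bodies(im)
for k,M in B.items():
    # include dark cap adjacent
    M2=M.copy().astype(np.uint8)
    n,l,st,c=cv2.connectedComponentsWithStats(M2)
    for i in range(1,n):
        x,y=c[i]
        if st[i,4]<25: continue
        P=onplane(m,[[x,y]],0.03)[0]
        if .34<P[0]<.67 and -.07<P[1]<.4:
            ys,xs=np.nonzero(l==i); Q=onplane(m,np.c_[xs,ys],0.03)[:,:2]
            e,V=np.linalg.eigh(np.cov((Q-Q.mean(0)).T)); a=V[:,1]*np.sign(V[0,1])
            print(k,c[i].round(1),st[i,4],P.round(3),'axis deg',np.degrees(np.arctan2(a[1],a[0])).round(1))
c=np.array([[469,60],[697,97],[685,212],[447,176]])/3+[165,140]
P=onplane(m,c,0.048);print(P.round(4),P.mean(0)); print(np.linalg.norm(np.diff(P,axis=0),axis=1))
E
```

```text
red [204.3 170.9] 149 [0.592 0.286 0.03 ] axis deg 6.8
yel [269.6 175.2] 123 [0.571 0.045 0.03 ] axis deg 2.6
olive [267.1 219. ] 152 [0.41  0.058 0.03 ] axis deg -13.5
brown [203.5 216.3] 116 [0.424 0.289 0.03 ] axis deg 4.0
[[ 0.6214 -0.1456  0.048 ]
 [ 0.5703 -0.4244  0.048 ]
 [ 0.4292 -0.4007  0.048 ]
 [ 0.4788 -0.1131  0.048 ]] [ 0.5249013  -0.27093486  0.048     ]
[0.28341371 0.14305998 0.29188626]
```

Request:
carry_out(moves=[[-0.8,-1,0,-1,1],[-0.8,-1,0,-1,1],[-0.8,-1,0,-1,1],[-0.8,-1,0,-1,1],[-0.8,-1,0,-1,1],[-0.8,-1,0,-1,1],[-0.8,-1,0,-1,1],[-0.8,-1,0,-1,1],[-0.8,-1,0,-1,1],[-0.8,-1,0,-1,1],[-0.8,-1,0,-1,1],[-0.8,-1,0,-1,1]])

```text
clock: 1.35
eef_pos: [0.2395, -0.3589, 0.256]
tool_rot: [0.984, 0.176, -0.0, -0.0]
ft_force: [0.0, 0.4, -0.5]
grip_width: 0.0853
```

```bash
cat >> h.py <<'E'
def st():
    o=bot.get_obs(); Rm=R.from_quat(o['tool_rot']).as_matrix()
    print('t',round(o['clock'],2),'pos',o['eef_pos'].round(4),'yaw',np.degrees(np.arctan2(Rm[1,0],Rm[0,0])).round(2),'tilt',np.degrees(np.arccos(-Rm[2,2])).round(2),'F',o['ft_force'].round(1),'w',o['grip_width'].round(4),'j',o['joint_pos'].round(2))
    return o,Rm
def go(p,yaw=None):
    o,Rm=st(); d=Rm.T@(np.array(p)-o['eef_pos'])*10
    y=np.degrees(np.arctan2(Rm[1,0],Rm[0,0]))
    r=0 if yaw is None else -(((yaw-y+180)%360)-180)/90
    print('-> shift',d.round(3),'roll',round(r,3))
E
python3 -c "
from h import *
go([.55,.165,.25],94)"
```

```text
Traceback (most recent call last):
  File "h.py", line 36, in go
    o,Rm=st(); d=Rm.T@(np.array(p)-o['eef_pos'])*10
         ~~^^
  File "h.py", line 33, in st
    print('t',round(o['clock'],2),'pos',o['eef_pos'].round(4),'yaw',np.degrees(np.arctan2(Rm[1,0],Rm[0,0])).round(2),'tilt',np.degrees(np.arccos(-Rm[2,2])).round(2),'F',o['ft_force'].round(1),'w',o['grip_width'].round(4),'j',o['joint_pos'].round(2))
                                                                                                                                                                                                    ^^^^^^^^^^^^^^^^^^^^^
AttributeError: 'float' object has no attribute 'round'
```

Request:
carry_out(moves=[[0.95,-0.77,0,-0.82,1],[0.95,-0.77,0,-0.82,1],[0.95,-0.77,0,-0.82,1],[0.95,-0.77,0,-0.82,1],[0.95,-0.77,0,-0.82,1],[0.95,-0.77,0,-0.82,1],[0.95,-0.77,0,-0.82,1],[0.95,-0.77,0,-0.82,1],[0.95,-0.77,0,-0.82,1],[0.95,-0.77,0,-0.82,1]])

```text
clock: 2.35
eef_pos: [0.3019, -0.2538, 0.2562]
tool_rot: [0.682, 0.732, 0.0, -0.0]
ft_force: [-1.2, -0.1, -0.3]
grip_width: 0.0856
```

```bash
sed -i "s/o\['grip_width'\].round(4)/round(float(o['grip_width']),4)/" h.py
python3 -c "
from h import *
go([.55,.165,.25],94)"
```

```text
t 2.35 pos [ 0.3019 -0.2538  0.2562] yaw 94.03 tilt 0.02 F [-1.2 -0.1 -0.3] w 0.0856 j [-0.7   0.03 -0.24  1.3   0.   -0.77]
-> shift [4.003 2.769 0.062] roll 0.0
```

Request:
carry_out(moves=[[1,0.69,0,0,1],[1,0.69,0,0,1],[1,0.69,0,0,1]])

```text
clock: 2.65
eef_pos: [0.3646, -0.147, 0.2563]
tool_rot: [0.682, 0.732, 0.001, -0.0]
ft_force: [-0.4, -0.4, 0.3]
grip_width: 0.0855
```

Request:
carry_out(moves=[[1,0.69,0,0,1],[1,0.69,0,0,1],[1,0.69,0,0,1]])

```text
clock: 2.95
eef_pos: [0.4267, -0.0415, 0.2563]
tool_rot: [0.681, 0.732, 0.001, 0.0]
ft_force: [-0.7, 0.1, 0.4]
grip_width: 0.0855
```

Request:
carry_out(moves=[[1,0.69,0,0,1],[1,0.69,0,0,1],[1,0.69,0,0,1]])

```text
clock: 3.25
eef_pos: [0.4885, 0.0635, 0.256]
tool_rot: [0.681, 0.732, 0.001, -0.0]
ft_force: [-1.1, 0.7, -0.8]
grip_width: 0.0854
```

Request:
carry_out(moves=[[1,0.69,0,0,1],[1,0.69,0,0,1],[1,0.69,0,0,1],[1,0.69,0,0,1]])

```text
clock: 3.65
eef_pos: [0.5495, 0.1678, 0.2551]
tool_rot: [0.681, 0.732, -0.0, -0.0]
ft_force: [0.0, 0.5, -0.1]
grip_width: 0.0856
```

```bash
python3 -c "
from h import *
st(); snap('wrist','w1')"
```

```text
t 3.65 pos [0.5495 0.1678 0.2551] yaw 94.18 tilt 0.04 F [ 0.   0.5 -0.1] w 0.0856 j [0.3  0.39 0.21 1.39 0.   0.22]
```

View pics/w1.png

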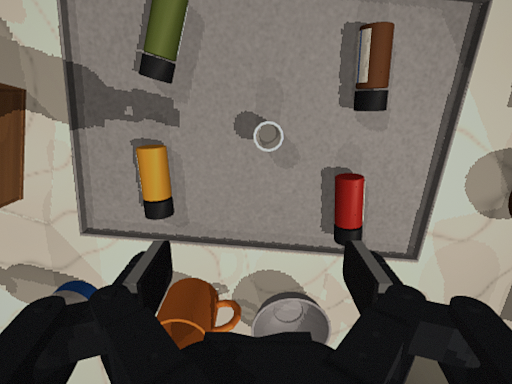

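```bash
cat >> h.py <<'E'
def masks(im):
    hsv=cv2.cvtColor(im,cv2.COLOR_RGB2HSV); h,s,v=[hsv[:,:,i].astype(int) for i in range(3)]
    white=(s<70)&(v>125); blue=(h>95)&(h<130)&(s>90)&(v>40); black=(v<38)
    return white,blue,black
def jar(m,im,name,xy,zc=0.022,rad=0.06,hint=None,dbg=None):
    """estimate axis line + label angle. xy approx centre."""
    body=bodies(im)[name]; wh,bl,bk=masks(im)
    lo=np.array(xy)-rad; hi=np.array(xy)+rad
    win=np.zeros(im.shape[:2],bool); q=proj(m,[[x,y,zc] for x,y in [(lo[0],lo[1]),(hi[0],lo[1]),(hi[0],hi[1]),(lo[0],hi[1])]])
    W=np.zeros(im.shape[:2],np.uint8); cv2.fillConvexPoly(W,q.astype(np.int32),1); win=W>0
    M=((body|wh|bl)&win).astype(np.uint8)
    n,l,s_,c=cv2.connectedComponentsWithStats(M)
    # component with the most body colour
    cnt=[(body&(l==i)).sum() for i in range(n)]; cnt[0]=0
    i=int(np.argmax(cnt)); S=(l==i)
    S=cv2.morphologyEx(S.astype(np.uint8),cv2.MORPH_OPEN,np.ones((3,3)))>0
    ys,xs=np.nonzero(S); P=onplane(m,np.c_[xs,ys],zc)[:,:2]
    r=cv2.minAreaRect(P.astype(np.float32)*1000); 
    e,V=np.linalg.eigh(np.cov((P-P.mean(0)).T)); a=V[:,1]*np.sign(V[0,1]); nrm=np.array([-a[1],a[0]])
    s=(P-P.mean(0))@a; t=(P-P.mean(0))@nrm
    # midline of silhouette by bins along axis
    mids=[];
    for b in np.linspace(np.percentile(s,15),np.percentile(s,85),9):
        k=abs(s-b)<0.003
        if k.sum()>4: mids.append([b,(t[k].min()+t[k].max())/2, t[k].max()-t[k].min()])
    mids=np.array(mids); f=np.polyfit(mids[:,0],mids[:,1],1)
    c0=P.mean(0)+nrm*f[1]; a2=a+nrm*f[0]; a2/=np.linalg.norm(a2)
    th=np.degrees(np.arctan2(a2[1],a2[0]))
    out=dict(c=c0,th=th,len=s.max()-s.min(),wid=np.median(mids[:,2]),smin=s.min(),smax=s.max())
    # body+label end opposite cap -> jar centre
    # label angles
    n2=np.array([-a2[1],a2[0]])
    def ang(mask):
        ys,xs=np.nonzero(mask&S)
        if len(xs)<3: return np.array([]),np.array([])
        d=ray(m,np.c_[xs,ys]); d2=np.c_[d[:,:2]@n2,d[:,2]]; o2=np.array([(m['eye'][:2]-c0)@n2,m['eye'][2]-zc])
        A=(d2**2).sum(1);B=d2@o2;C=(o2**2).sum()-0.018**2; D=B*B-A*C; D=np.clip(D,0,None)
        tt=(-B-np.sqrt(D))/A; h=o2+d2*tt[:,None]; X=(m['eye'][:2]+d[:,:2]*tt[:,None]-c0)@a2
        return np.degrees(np.arctan2(h[:,0],h[:,1])),X  # angle from up, + toward n2 (left of axis, ~+y)
    aw,xw=ang(wh|bl); ab,xb=ang(bl)
    if len(aw): out.update(lab=np.percentile(aw,[3,97]),nlab=len(aw),labx=np.percentile(xw,[3,97]))
    if len(ab): out.update(stripe=np.median(ab),nstr=len(ab))
    if dbg: 
        D=im.copy(); D[S&~body]=[255,0,255]; D[S&body]=D[S&body]//2+[0,100,0]
        cv2.imwrite(f'pics/{dbg}.png',D[:,:,::-1])
    return out
def show(o): print({k:(np.round(v,4).tolist() if not np.isscalar(v) else round(float(v),4)) for k,v in o.items()})
J0={'red':(.592,.286),'yel':(.571,.045),'olive':(.41,.058),'brown':(.424,.289)}
E
python3 - <<'E'
from h import *
im=cv2.imread('pics/w1.png')[:,:,::-1].copy(); m=imaging.camera_model('wrist')
for k in J0:
    print(k); show(jar(m,im,k,J0[k],dbg='d_'+k))
    ys,xs=np.nonzero(bodies(im)[k]); 
print(proj(m,[[.6,.3,.02]]), im[60,360],im[60,364],im[60,368],im[60,380],im[100,370])
P=onplane(m,[[268,136]],0.042);print('salt',P)
E
```

```text
red
{'c': [0.5871, 0.2881], 'th': -89.4039, 'len': 0.1414, 'wid': 0.1225, 'smin': -0.0672, 'smax': 0.0742, 'lab': [-104.8561, 68.3234], 'nlab': 5342.0, 'labx': [-0.0557, 0.0634]}
yel
{'c': [0.5716, 0.0404], 'th': 5.2857, 'len': 0.0689, 'wid': 0.0353, 'smin': -0.0329, 'smax': 0.0359}
olive
{'c': [0.4168, 0.0345], 'th': -44.8367, 'len': 0.1207, 'wid': 0.0565, 'smin': -0.0574, 'smax': 0.0633, 'lab': [-66.6623, 106.8161], 'nlab': 1676.0, 'labx': [-0.0146, 0.0523]}
brown
{'c': [0.4259, 0.2912], 'th': 90.023, 'len': 0.1326, 'wid': 0.1123, 'smin': -0.0693, 'smax': 0.0633, 'lab': [-94.1422, 78.9435], 'nlab': 7259.0, 'labx': [-0.0629, 0.0519]}
[[358.34830951 208.73703665]] [112 107 100] [150 141 125] [166 159 144] [94 57 34] [28 26 26]
salt [[0.51334996 0.17560001 0.042     ]]
```

Run:
```python
from h import *
im=cv2.imread('pics/w1.png')[:,:,::-1].copy()
crop(im,'c1',340,10,410,120,6)
crop(im,'c1y',120,130,200,230,6)
print(im[60,352:398].tolist()); print(im[60,200:240:8].tolist(), im[200,250].tolist())
```

```text
[[83, 78, 75], [80, 76, 72], [77, 73, 69], [77, 72, 69], [86, 79, 71], [102, 94, 83], [82, 79, 83], [47, 58, 82], [112, 107, 100], [129, 120, 106], [133, 125, 112], [138, 129, 116], [150, 141, 125], [154, 146, 130], [156, 148, 132], [152, 144, 130], [166, 159, 144], [71, 45, 26], [67, 35, 20], [73, 40, 18], [80, 47, 27], [80, 45, 27], [85, 51, 30], [88, 54, 32], [89, 55, 34], [91, 56, 33], [91, 53, 30], [93, 56, 34], [94, 57, 34], [93, 56, 32], [95, 57, 35], [94, 57, 33], [92, 55, 32], [90, 53, 31], [86, 51, 27], [84, 47, 26], [82, 45, 21], [72, 35, 15], [85, 65, 55], [120, 112, 104], [125, 119, 114], [122, 115, 110], [127, 120, 114], [137, 129, 123], [136, 128, 122], [136, 129, 122]]
[[134, 127, 121], [133, 125, 119], [128, 120, 114], [137, 129, 123], [130, 124, 118]] [135, 128, 121]
```

View pics/c1.png

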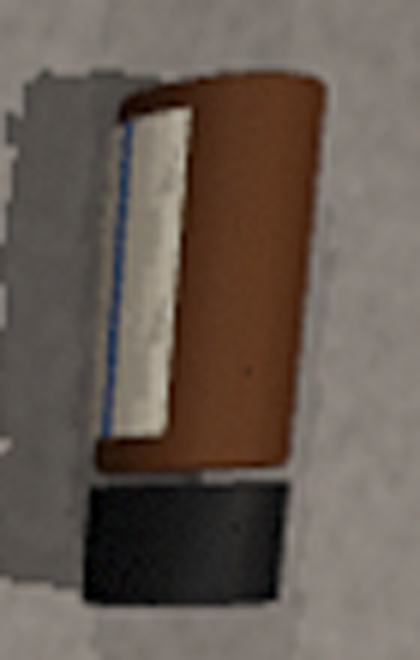

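View pics/c1y.png

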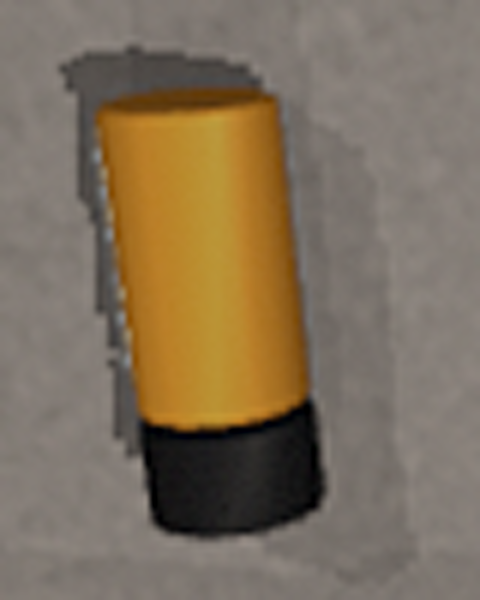

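```bash
python3 - <<'E'
s=open('h.py').read()
s=s.replace("M=((body|wh|bl)&win)","M=(body&win)")
s=s.replace("S=cv2.morphologyEx(S.astype(np.uint8),cv2.MORPH_OPEN,np.ones((3,3)))>0",
"""S=cv2.morphologyEx(S.astype(np.uint8),cv2.MORPH_OPEN,np.ones((3,3)))
    near=cv2.dilate(S,np.ones((41,41)))>0
    others=np.isin(l,[j for j in range(1,n) if s_[j,4]>15])&near&body
    ys,xs=np.nonzero((S>0)|others|(bl&win&near)); H=cv2.convexHull(np.c_[xs,ys].astype(np.int32)); S=np.zeros_like(S); cv2.fillConvexPoly(S,H,1); S=S>0""")
s=s.replace("aw,xw=ang(wh|bl)","aw,xw=ang((wh&~body)|bl)")
open('h.py','w').write(s)
E
python3 - <<'E'
from h import *
im=cv2.imread('pics/w1.png')[:,:,::-1].copy(); m=imaging.camera_model('wrist')
for k in J0:
    print(k); show(jar(m,im,k,J0[k],dbg='d_'+k))
E
```

```text
red
{'c': [0.5893, 0.285], 'th': 8.0793, 'len': 0.0771, 'wid': 0.0346, 'smin': -0.0369, 'smax': 0.0401}
yel
{'c': [0.5714, 0.0403], 'th': 5.1322, 'len': 0.0689, 'wid': 0.0366, 'smin': -0.0327, 'smax': 0.0362}
olive
{'c': [0.4093, 0.0565], 'th': -13.0262, 'len': 0.0641, 'wid': 0.0365, 'smin': -0.0339, 'smax': 0.0303}
brown
{'c': [0.42, 0.2853], 'th': 5.5864, 'len': 0.0666, 'wid': 0.0362, 'smin': -0.0326, 'smax': 0.034, 'lab': [-80.5123, -37.8827], 'nlab': 481.0, 'labx': [-0.0231, 0.0256], 'stripe': -79.9798, 'nstr': 37.0}
```

```bash
python3 -c "
from h import *
go([.431,.286,.14],95.6)"
```

```text
t 3.7 pos [0.5486 0.1662 0.2553] yaw 94.12 tilt 0.09 F [-0.6 -0.2  0.3] w 0.0854 j [ 0.29  0.39  0.21  1.39 -0.    0.22]
-> shift [ 1.28  -1.086  1.153] roll -0.016
```

Request:
carry_out(moves=[[0.9,-0.9,0.5,-0.016,0.18],[0.9,-0.9,0.5,-0.016,0.18],[0.9,-0.9,0.5,-0.016,0.18],[0.9,-0.9,0.5,-0.016,0.18]])

```text
clock: 4.1
eef_pos: [0.4475, 0.2481, 0.2044]
tool_rot: [0.671, 0.741, -0.003, -0.001]
ft_force: [0.2, -0.7, -0.0]
grip_width: 0.0502
```

```bash
python3 -c "
from h import *
go([.431,.286,.10],95.6)"
```

```text
t 4.1 pos [0.4475 0.2481 0.2044] yaw 95.66 tilt 0.36 F [ 0.2 -0.7 -0. ] w 0.0502 j [ 0.51  0.3  -0.06  1.22  0.    0.41]
-> shift [ 0.395 -0.121  1.044] roll 0.001
```

Request:
carry_out(moves=[[0.39,-0.12,0.5,0,0.18],[0.39,-0.12,1,0,0.18],[0.39,-0.12,1,0,0.18],[0.39,-0.12,1,0,0.18]])

```text
clock: 4.5
eef_pos: [0.4354, 0.2839, 0.1048]
tool_rot: [0.673, 0.74, -0.003, -0.0]
ft_force: [0.5, -0.5, 0.0]
grip_width: 0.0505
```

```bash
python3 -c "
from h import *
go([.431,.286,.034],95.6);m,im=snap('wrist','w2');show(jar(m,im,'brown',(.42,.285)))"
```

```text
t 4.5 pos [0.4354 0.2839 0.1048] yaw 95.46 tilt 0.31 F [ 0.5 -0.5  0. ] w 0.0505 j [ 0.58  0.4  -0.19  0.99 -0.    0.48]
-> shift [ 0.027 -0.039  0.709] roll -0.002
{'c': [0.424, 0.2871], 'th': 5.9339, 'len': 0.0742, 'wid': 0.0341, 'smin': -0.0347, 'smax': 0.0395, 'lab': [-67.7084, -37.6298], 'nlab': 610.0, 'labx': [-0.0264, 0.0231]}
```

View pics/w2.png

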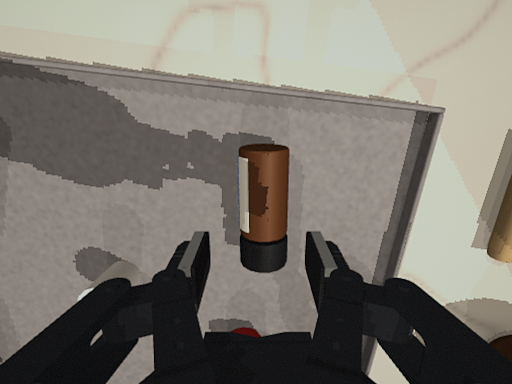

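Request:
carry_out(moves=[[0.03,0,0.35,0,0.18],[0.03,0,0.7,0,0.18],[0.03,0,0.7,0,0.18],[0.03,0,0.7,0,0.18],[0.08,0,0.7,0,0.18],[0.12,0,0.7,0,0.18],[0.16,0,0.7,0,0.18],[0.2,0,0.7,0,0.18],[0.2,0,0.7,0,0.18],[0.2,0,0.7,0,0.18]])

```text
clock: 5.55
eef_pos: [0.4344, 0.306, 0.0363]
tool_rot: [0.672, 0.741, -0.0, 0.0]
ft_force: [-0.2, -0.1, 0.6]
grip_width: 0.0502
```

```bash
python3 -c "
from h import *
st();m,im=snap('wrist','w3');show(jar(m,im,'brown',(.42,.30)));crop(im,'w3c',180,60,360,300,2.4)"
```

```text
t 5.55 pos [0.4344 0.306  0.0363] yaw 95.6 tilt 0.01 F [-0.2 -0.1  0.6] w 0.0502 j [ 0.61  0.5  -0.24  0.83 -0.    0.52]
{'c': [0.4228, 0.3028], 'th': 5.6481, 'len': 0.0797, 'wid': 0.0347, 'smin': -0.0362, 'smax': 0.0436, 'lab': [-58.9069, 11.5242], 'nlab': 4732.0, 'labx': [-0.0266, 0.0228], 'stripe': -25.3469, 'nstr': 456.0}
```

View pics/w3c.png

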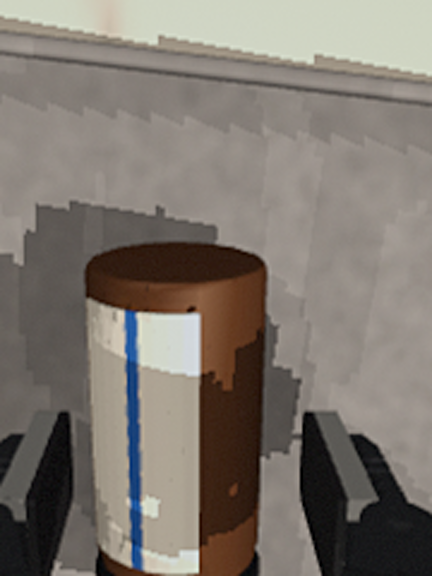

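Request:
carry_out(moves=[[0.02,0,0,0,0.18],[0.035,0,0,0,0.18],[0.05,0,0,0,0.18],[0.06,0,0,0,0.18],[0.07,0,0,0,0.18],[0.08,0,0,0,0.18],[0.09,0,0,0,0.18],[0.09,0,0,0,0.18],[0.09,0,0,0,0.18]])

```text
clock: 6.5
eef_pos: [0.4337, 0.3148, 0.0363]
tool_rot: [0.672, 0.741, -0.0, -0.0]
ft_force: [0.2, -0.4, 0.1]
grip_width: 0.0506
```

```bash
python3 -c "
from h import *
st();m,im=snap('wrist','w4');show(jar(m,im,'brown',(.42,.31)))"
```

```text
t 6.5 pos [0.4337 0.3148 0.0363] yaw 95.57 tilt 0.0 F [ 0.2 -0.4  0.1] w 0.0506 j [ 0.63  0.51 -0.23  0.84  0.    0.53]
{'c': [0.4225, 0.3066], 'th': 5.6438, 'len': 0.0797, 'wid': 0.0347, 'smin': -0.0362, 'smax': 0.0435, 'lab': [-45.1769, 25.3361], 'nlab': 5240.0, 'labx': [-0.0268, 0.0225], 'stripe': -11.0517, 'nstr': 517.0}
```

Request:
carry_out(moves=[[0.01,0,0,0,0.18],[0.02,0,0,0,0.18],[0.03,0,0,0,0.18],[0.03,0,0,0,0.18],[0.03,0,0,0,0.18]])

```text
clock: 7.05
eef_pos: [0.4334, 0.3178, 0.0363]
tool_rot: [0.672, 0.741, 0.0, -0.0]
ft_force: [0.1, -0.6, -0.2]
grip_width: 0.0503
```

```bash
python3 -c "
from h import *
st();m,im=snap('wrist','w5');show(jar(m,im,'brown',(.42,.31)))"
```

```text
t 7.05 pos [0.4334 0.3178 0.0363] yaw 95.58 tilt 0.0 F [ 0.1 -0.6 -0.2] w 0.0503 j [ 0.63  0.51 -0.22  0.84  0.    0.54]
{'c': [0.4222, 0.3095], 'th': 5.6207, 'len': 0.0797, 'wid': 0.0351, 'smin': -0.0362, 'smax': 0.0435, 'lab': [-36.0857, 35.9239], 'nlab': 5470.0, 'labx': [-0.0267, 0.0225], 'stripe': -0.7813, 'nstr': 544.0}
```

Request:
carry_out(moves=[[-0.05,0,0,0,0.18],[-0.05,0,-0.3,0,0.18],[-0.05,0,-0.7,0,0.18],[-0.05,0,-0.7,0,0.18]])

```text
clock: 7.5
eef_pos: [0.4371, 0.3146, 0.1116]
tool_rot: [0.672, 0.74, 0.005, 0.001]
ft_force: [0.8, 0.3, 1.5]
grip_width: 0.0501
```

```bash
python3 -c "
from h import *
go([.600,.286,.12],98)"
```

```text
t 7.5 pos [0.4371 0.3146 0.1116] yaw 95.55 tilt 0.58 F [0.8 0.3 1.5] w 0.0501 j [ 0.62  0.41 -0.14  1.   -0.    0.53]
-> shift [-0.442  1.594 -0.073] roll -0.027
```

Request:
carry_out(moves=[[-0.22,0.5,-0.07,-0.027,0.18],[-0.22,0.8,-0.07,-0.027,0.18],[-0.22,0.8,-0.07,-0.027,0.18]])

```text
clock: 7.8
eef_pos: [0.5201, 0.2981, 0.1134]
tool_rot: [0.657, 0.754, 0.002, 0.001]
ft_force: [-0.9, 0.8, -0.5]
grip_width: 0.05
```

Request:
carry_out(moves=[[-0.22,0.5,0,0,0.18],[-0.22,0.8,0,0,0.18],[-0.22,0.8,0,0,0.18],[-0.22,0.8,0,0,0.18]])

```text
clock: 8.2
eef_pos: [0.5972, 0.2874, 0.1119]
tool_rot: [0.656, 0.754, -0.001, -0.001]
ft_force: [0.1, -0.0, 0.6]
grip_width: 0.0502
```

```bash
python3 -c "
from h import *
go([.600,.286,.036],98);m,im=snap('wrist','w6');show(jar(m,im,'red',(.59,.285),dbg='w6d'))"
```

```text
t 8.2 pos [0.5972 0.2874 0.1119] yaw 97.96 tilt 0.15 F [ 0.1 -0.   0.6] w 0.0502 j [0.45 0.65 0.26 1.18 0.   0.31]
-> shift [-0.017  0.028  0.759] roll -0.0
{'c': [0.5904, 0.2866], 'th': 7.3931, 'len': 0.074, 'wid': 0.0345, 'smin': -0.0348, 'smax': 0.0392, 'lab': [56.1577, 69.5253], 'nlab': 162.0, 'labx': [-0.0263, 0.0225]}
```

View pics/w6d.png

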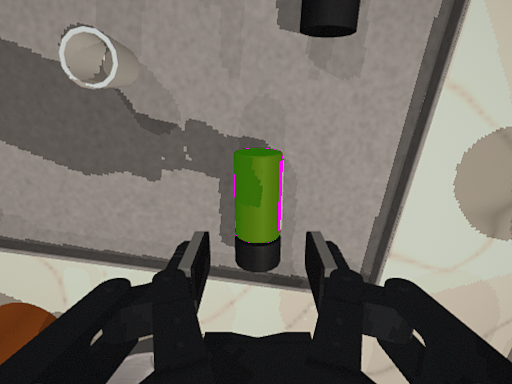

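Request:
carry_out(moves=[[-0.02,0.02,0.4,0,0.18],[-0.02,0.02,0.75,0,0.18],[-0.02,0.02,0.75,0,0.18],[-0.02,0.02,0.75,0,0.18],[-0.06,0.02,0.75,0,0.18],[-0.1,0.02,0.75,0,0.18],[-0.13,0.02,0.75,0,0.18],[-0.16,0.02,0.75,0,0.18],[-0.19,0.02,0.75,0,0.18],[-0.22,0.02,0.75,0,0.18],[-0.25,0.02,0.75,0,0.18],[-0.27,0.02,0.75,0,0.18],[-0.29,0.02,0.75,0,0.18],[-0.3,0.02,0.75,0,0.18],[-0.3,0.02,0.75,0,0.18],[-0.3,0.02,0.75,0,0.18]])

```text
clock: 9.85
eef_pos: [0.6041, 0.2586, 0.0383]
tool_rot: [0.656, 0.755, -0.0, -0.0]
ft_force: [0.6, -0.6, -0.2]
grip_width: 0.0504
```

```bash
python3 -c "
from h import *
st();m,im=snap('wrist','w7');show(jar(m,im,'red',(.59,.26),dbg='w7d'))"
```

```text
t 9.85 pos [0.6041 0.2586 0.0383] yaw 98.0 tilt 0.0 F [ 0.6 -0.6 -0.2] w 0.0504 j [ 0.4   0.7   0.15  1.02 -0.    0.26]
{'c': [0.5942, 0.2637], 'th': 7.6886, 'len': 0.0799, 'wid': 0.0348, 'smin': -0.0362, 'smax': 0.0437, 'lab': [-12.2102, 55.7342], 'nlab': 4319.0, 'labx': [-0.0267, 0.0226], 'stripe': 24.2182, 'nstr': 440.0}
```

View pics/w7.png

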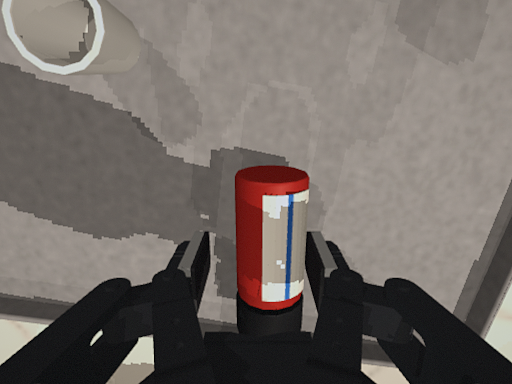

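Red rolls well; stripe at +24° and the right finger in contact. 24° → 7.5 mm more toward -y.

Request:
carry_out(moves=[[-0.015,0,0,0,0.18],[-0.03,0,0,0,0.18],[-0.045,0,0,0,0.18],[-0.06,0,0,0,0.18],[-0.07,0,0,0,0.18],[-0.07,0,0,0,0.18],[-0.07,0,0,0,0.18]])

```text
clock: 10.6
eef_pos: [0.6051, 0.2515, 0.0383]
tool_rot: [0.656, 0.755, -0.0, -0.0]
ft_force: [0.7, 0.3, 0.7]
grip_width: 0.0504
```

```bash
python3 -c "
from h import *
st();m,im=snap('wrist','w8');show(jar(m,im,'red',(.59,.255)))"
```

```text
t 10.6 pos [0.6051 0.2515 0.0383] yaw 97.99 tilt 0.0 F [0.7 0.3 0.7] w 0.0504 j [ 0.39  0.7   0.15  1.02 -0.    0.25]
{'c': [0.5951, 0.2569], 'th': 7.9467, 'len': 0.0804, 'wid': 0.0352, 'smin': -0.0366, 'smax': 0.0438, 'lab': [-35.1777, 36.8151], 'nlab': 5181.0, 'labx': [-0.0266, 0.0226], 'stripe': 1.1029, 'nstr': 528.0}
```

Request:
carry_out(moves=[[0.05,0,0,0,0.18],[0.05,0,-0.3,0,0.18],[0.05,0,-0.7,0,0.18],[-0.3,0,-0.7,0,0.18],[-0.8,-0.1,-0.7,0.033,0.18],[-1,-0.1,-0.7,0.033,0.18],[-1,-0.1,-0.7,0.033,0.18]])

```text
clock: 11.35
eef_pos: [0.6093, 0.1483, 0.1086]
tool_rot: [0.677, 0.736, -0.0, 0.0]
ft_force: [-0.7, -0.2, 0.1]
grip_width: 0.0506
```

```bash
python3 -c "
from h import *
go([.582,.041,.11],95)"
```

```text
t 11.35 pos [0.6093 0.1483 0.1086] yaw 94.78 tilt 0.04 F [-0.7 -0.2  0.1] w 0.0506 j [ 0.24  0.58  0.13  1.12 -0.    0.16]
-> shift [-1.046 -0.362 -0.013] roll -0.002
```

Request:
carry_out(moves=[[-0.5,-0.2,0,0,0.18],[-1,-0.36,0,0,0.18],[-1,-0.36,0,0,0.18],[-1,-0.36,0,0,0.18]])

```text
clock: 11.75
eef_pos: [0.582, 0.048, 0.1085]
tool_rot: [0.676, 0.737, 0.0, -0.0]
ft_force: [0.5, 0.6, -0.1]
grip_width: 0.0502
```

```bash
python3 -c "
from h import *
go([.582,.041,.036],95);m,im=snap('wrist','w9');show(jar(m,im,'yel',(.57,.04),dbg='w9d'))"
```

```text
t 11.75 pos [0.582  0.048  0.1085] yaw 94.92 tilt 0.04 F [ 0.5  0.6 -0.1] w 0.0502 j [ 0.08  0.5  -0.01  1.06  0.   -0.  ]
-> shift [-0.07  -0.006  0.725] roll -0.001
{'c': [0.5729, 0.0425], 'th': 5.4067, 'len': 0.071, 'wid': 0.034, 'smin': -0.0331, 'smax': 0.0379}
```

View pics/w9.png

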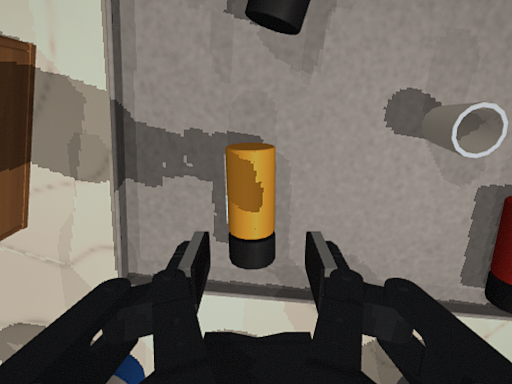

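Request:
carry_out(moves=[[-0.04,0,0.35,0,0.18],[-0.04,0,0.72,0,0.18],[-0.04,0,0.72,0,0.18],[-0.04,0,0.72,0,0.18],[0,0,0.72,0,0.18],[0.03,0,0.72,0,0.18],[0.06,0,0.72,0,0.18],[0.09,0,0.72,0,0.18],[0.12,0,0.72,0,0.18],[0.15,0,0.72,0,0.18],[0.18,0,0.72,0,0.18],[0.21,0,0.72,0,0.18],[0.24,0,0.72,0,0.18],[0.26,0,0.72,0,0.18],[0.28,0,0.72,0,0.18],[0.28,0,0.72,0,0.18],[0.28,0,0.72,0,0.18]])

```text
clock: 13.5
eef_pos: [0.5795, 0.0763, 0.0363]
tool_rot: [0.675, 0.737, -0.0, -0.0]
ft_force: [-1.4, 0.1, 0.1]
grip_width: 0.0502
```

```bash
python3 -c "
from h import *
st();m,im=snap('wrist','w10');show(jar(m,im,'yel',(.57,.07),dbg='w10d'))"
```

```text
t 13.5 pos [0.5795 0.0763 0.0363] yaw 95.03 tilt 0.0 F [-1.4  0.1  0.1] w 0.0502 j [ 0.13  0.58 -0.08  0.9  -0.    0.04]
{'c': [0.5701, 0.0696], 'th': 5.4983, 'len': 0.0794, 'wid': 0.0342, 'smin': -0.0359, 'smax': 0.0435, 'lab': [-55.1245, 2.9813], 'nlab': 3695.0, 'labx': [-0.0273, 0.0218], 'stripe': -34.5253, 'nstr': 396.0}
```

View pics/w10.png

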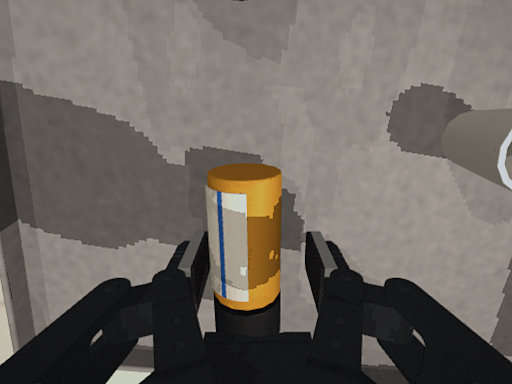

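Request:
carry_out(moves=[[0.02,0,0,0,0.18],[0.04,0,0,0,0.18],[0.06,0,0,0,0.18],[0.08,0,0,0,0.18],[0.095,0,0,0,0.18],[0.105,0,0,0,0.18],[0.105,0,0,0,0.18],[0.105,0,0,0,0.18]])

```text
clock: 14.35
eef_pos: [0.5786, 0.0868, 0.0363]
tool_rot: [0.675, 0.737, -0.0, -0.0]
ft_force: [-0.6, -0.4, -0.9]
grip_width: 0.0502
```

```bash
python3 -c "
from h import *
st();m,im=snap('wrist','w11');show(jar(m,im,'yel',(.57,.08)))"
```

```text
t 14.35 pos [0.5786 0.0868 0.0363] yaw 95.03 tilt 0.01 F [-0.6 -0.4 -0.9] w 0.0502 j [ 0.15  0.59 -0.08  0.9   0.    0.06]
{'c': [0.5688, 0.0789], 'th': 5.54, 'len': 0.0792, 'wid': 0.0346, 'smin': -0.0359, 'smax': 0.0434, 'lab': [-37.3365, 33.3978], 'nlab': 5299.0, 'labx': [-0.0269, 0.0222], 'stripe': -2.5295, 'nstr': 568.0}
```

Request:
carry_out(moves=[[-0.05,0,0,0,0.18],[-0.05,0,-0.3,0,0.18],[-0.05,0,-0.7,0,0.18],[-0.1,-0.4,-0.7,0.1,0.18],[-0.2,-0.9,-0.7,0.2,0.18],[-0.3,-1,-0.7,0.2,0.18],[-0.3,-1,-0.7,0.2,0.18]])

```text
clock: 15.1
eef_pos: [0.4789, 0.0467, 0.1062]
tool_rot: [0.783, 0.622, -0.001, -0.0]
ft_force: [0.6, 0.3, 0.3]
grip_width: 0.0503
```

```bash
python3 -c "
from h import *
go([.42,.054,.11],77)"
```

```text
t 15.1 pos [0.4789 0.0467 0.1062] yaw 76.96 tilt 0.14 F [0.6 0.3 0.3] w 0.0503 j [ 0.1   0.33 -0.29  0.95 -0.    0.32]
-> shift [-0.062 -0.591 -0.037] roll -0.0
```

Request:
carry_out(moves=[[-0.05,-0.4,0,0,0.18],[-0.06,-0.6,0,0,0.18],[-0.06,-0.6,0,0,0.18],[-0.06,-0.6,0,0,0.18]])

```text
clock: 15.5
eef_pos: [0.4239, 0.056, 0.107]
tool_rot: [0.782, 0.623, 0.001, 0.001]
ft_force: [0.2, 0.3, 0.8]
grip_width: 0.0506
```

```bash
python3 -c "
from h import *
go([.42,.054,.036],77);m,im=snap('wrist','w12');show(jar(m,im,'olive',(.41,.056),dbg='w12d'))"
```

```text
t 15.5 pos [0.4239 0.056  0.107 ] yaw 77.07 tilt 0.19 F [0.2 0.3 0.8] w 0.0506 j [ 0.13  0.23 -0.43  0.91 -0.    0.36]
-> shift [-0.029 -0.036  0.71 ] roll 0.001
{'c': [0.4089, 0.0589], 'th': -12.8842, 'len': 0.0731, 'wid': 0.0343, 'smin': -0.0341, 'smax': 0.0389}
```

View pics/w12.png

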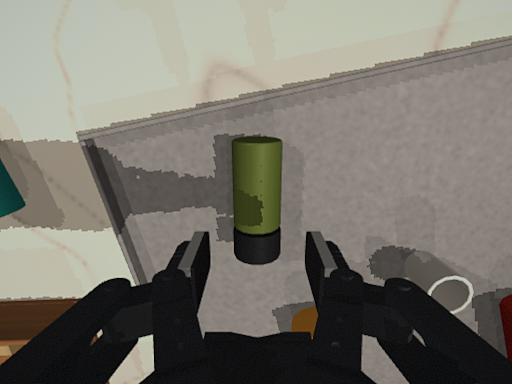

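Request:
carry_out(moves=[[0,-0.03,0.4,0,0.18],[0,-0.03,0.71,0,0.18],[0,-0.03,0.71,0,0.18],[0.03,-0.03,0.71,0,0.18],[0.06,-0.03,0.71,0,0.18],[0.09,-0.03,0.71,0,0.18],[0.12,-0.03,0.71,0,0.18],[0.15,-0.03,0.71,0,0.18],[0.18,-0.03,0.71,0,0.18],[0.21,-0.03,0.71,0,0.18],[0.24,-0.03,0.71,0,0.18],[0.27,-0.03,0.71,0,0.18],[0.3,-0.03,0.71,0,0.18],[0.33,-0.03,0.71,0,0.18],[0.36,-0.03,0.71,0,0.18],[0.38,-0.03,0.71,0,0.18],[0.4,-0.03,0.71,0,0.18],[0.4,-0.03,0.71,0,0.18],[0.4,-0.03,0.71,0,0.18]])

```text
clock: 17.45
eef_pos: [0.4279, 0.0954, 0.0353]
tool_rot: [0.782, 0.623, -0.0, 0.0]
ft_force: [0.1, -0.8, 0.6]
grip_width: 0.0503
```

```bash
python3 -c "
from h import *
st();m,im=snap('wrist','w13');show(jar(m,im,'olive',(.417,.09)))"
```

```text
t 17.45 pos [0.4279 0.0954 0.0353] yaw 77.03 tilt 0.0 F [ 0.1 -0.8  0.6] w 0.0503 j [ 0.22  0.36 -0.49  0.73 -0.    0.45]
{'c': [0.4168, 0.0914], 'th': -12.7085, 'len': 0.0804, 'wid': 0.0345, 'smin': -0.0365, 'smax': 0.0439, 'lab': [-60.2486, -53.8691], 'nlab': 162.0, 'labx': [-0.0272, 0.0197]}
```

View pics/w13.png

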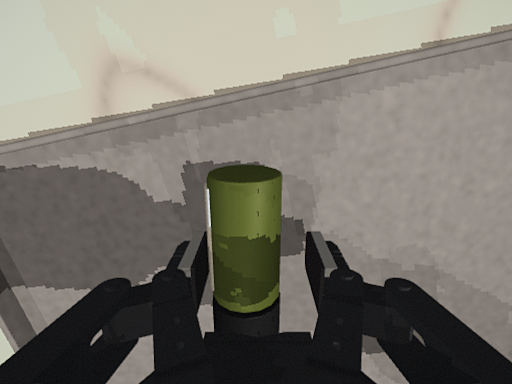

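Request:
carry_out(moves=[[0.03,0,0,0,0.18],[0.06,0,0,0,0.18],[0.09,0,0,0,0.18],[0.12,0,0,0,0.18],[0.15,0,0,0,0.18],[0.18,0,0,0,0.18],[0.2,0,0,0,0.18],[0.22,0,0,0,0.18],[0.24,0,0,0,0.18],[0.25,0,0,0,0.18],[0.25,0,0,0,0.18],[0.25,0,0,0,0.18]])

```text
clock: 18.7
eef_pos: [0.4335, 0.1197, 0.0353]
tool_rot: [0.782, 0.623, -0.0, -0.0]
ft_force: [0.3, -0.3, -0.2]
grip_width: 0.0503
```

```bash
python3 -c "
from h import *
st();m,im=snap('wrist','w14');show(jar(m,im,'olive',(.42,.115)))"
```

```text
t 18.7 pos [0.4335 0.1197 0.0353] yaw 77.03 tilt 0.0 F [ 0.3 -0.3 -0.2] w 0.0503 j [ 0.27  0.38 -0.46  0.74 -0.    0.5 ]
{'c': [0.4222, 0.1151], 'th': -12.8784, 'len': 0.0805, 'wid': 0.0343, 'smin': -0.0365, 'smax': 0.044, 'lab': [-52.0292, 16.2523], 'nlab': 4628.0, 'labx': [-0.027, 0.022], 'stripe': -20.6861, 'nstr': 472.0}
```

Request:
carry_out(moves=[[0.015,0,0,0,0.18],[0.03,0,0,0,0.18],[0.045,0,0,0,0.18],[0.055,0,0,0,0.18],[0.062,0,0,0,0.18],[0.062,0,0,0,0.18],[0.062,0,0,0,0.18]])

```text
clock: 19.45
eef_pos: [0.4349, 0.1258, 0.0353]
tool_rot: [0.782, 0.623, -0.0, -0.0]
ft_force: [-0.9, 0.4, 0.3]
grip_width: 0.0502
```

```bash
python3 -c "
from h import *
st();m,im=snap('wrist','w15');show(jar(m,im,'olive',(.42,.12)))"
```

```text
t 19.45 pos [0.4349 0.1258 0.0353] yaw 77.03 tilt 0.0 F [-0.9  0.4  0.3] w 0.0502 j [ 0.28  0.38 -0.45  0.74  0.    0.51]
{'c': [0.4235, 0.1208], 'th': -12.8831, 'len': 0.0805, 'wid': 0.0348, 'smin': -0.0365, 'smax': 0.044, 'lab': [-35.5858, 35.432], 'nlab': 5358.0, 'labx': [-0.0268, 0.0221], 'stripe': -0.524, 'nstr': 540.0}
```

Request:
carry_out(moves=[[-0.05,0,0,0,0.18],[-0.05,0,-0.3,0,0.18],[-0.05,0,-0.7,0,0.18],[-0.05,0,-1,0,0.18],[-0.05,0,-1,0,0.18]])

```text
clock: 20.0
eef_pos: [0.4368, 0.1214, 0.1395]
tool_rot: [0.783, 0.623, 0.004, 0.002]
ft_force: [0.8, -0.1, -0.7]
grip_width: 0.0501
```

```bash
python3 -c "
from h import *
st();m,im=snap('scene','s2');crop(im,'s2c',60,110,380,340,2.4)
m,im=snap('top','t2');crop(im,'t2c',165,140,425,280,3)"
```

```text
t 20.0 pos [0.4368 0.1214 0.1395] yaw 77.01 tilt 0.51 F [ 0.8 -0.1 -0.7] w 0.0501 j [ 0.27  0.23 -0.33  1.   -0.    0.5 ]
```

View pics/s2c.png

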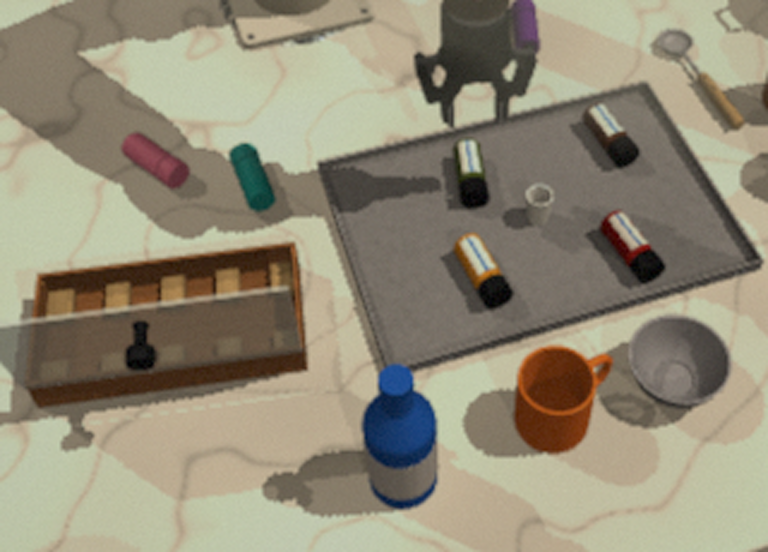

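View pics/t2c.png

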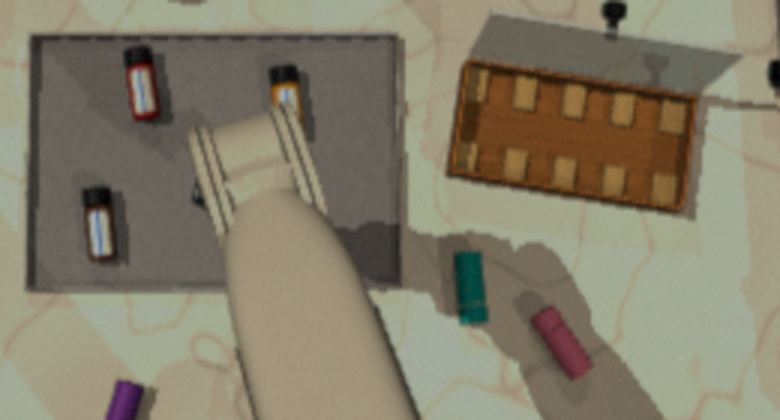

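```bash
cat >> h.py <<'E'
def tgt(o,dz,off=0.011):
    a=np.array([np.cos(np.radians(o['th'])),np.sin(np.radians(o['th']))]); p=o['c']+off*a
    return [p[0],p[1],dz]
E
python3 -c "
from h import *
m,im=snap('wrist','w16');o=jar(m,im,'olive',(.42,.12));show(o);go(tgt(o,.032),o['th']+90)"
```

```text
{'c': [0.423, 0.1212], 'th': -13.341, 'len': 0.0724, 'wid': 0.0335, 'smin': -0.0341, 'smax': 0.0382, 'lab': [-38.3735, 36.0361], 'nlab': 1998.0, 'labx': [-0.0263, 0.0232], 'stripe': -1.555, 'nstr': 197.0}
t 20.15 pos [0.4332 0.1205 0.1348] yaw 77.02 tilt 0.04 F [ 0.1 -0.4  0.5] w 0.0501 j [ 0.27  0.24 -0.33  1.   -0.    0.5 ]
-> shift [-0.016  0.01   1.028] roll 0.004
```

Request:
carry_out(moves=[[-0.02,0,0.4,0,0.18],[-0.02,0,0.8,0,0.18],[-0.02,0,1,0,0.18],[-0.02,0,1,0,0.18],[-0.02,0,1,0,0.18],[-0.02,0,1,0,0],[-0.02,0,1,0,-0.15],[-0.02,0,1,0,-0.3],[-0.02,0,1,0,-1],[-0.02,0,1,0,-1],[-0.02,0,1,0,-1],[-0.02,0,1,0,-1]])

```text
clock: 21.35
eef_pos: [0.4345, 0.1193, 0.0368]
tool_rot: [0.782, 0.623, 0.001, 0.001]
ft_force: [-0.6, -0.3, 6.4]
grip_width: 0.0339
```

```bash
python3 -c "
from h import *
st();m,im=snap('wrist','w17');show(jar(m,im,'olive',(.42,.12)))"
```

```text
t 21.35 pos [0.4345 0.1193 0.0368] yaw 77.03 tilt 0.18 F [-0.6 -0.3  6.4] w 0.0339 j [ 0.27  0.37 -0.46  0.74  0.    0.49]
{'c': [0.4237, 0.1216], 'th': -12.7878, 'len': 0.0803, 'wid': 0.0347, 'smin': -0.0364, 'smax': 0.0438, 'lab': [-36.1091, 35.8239], 'nlab': 5367.0, 'labx': [-0.0268, 0.0223], 'stripe': -0.3012, 'nstr': 540.0}
```

View pics/w17.png

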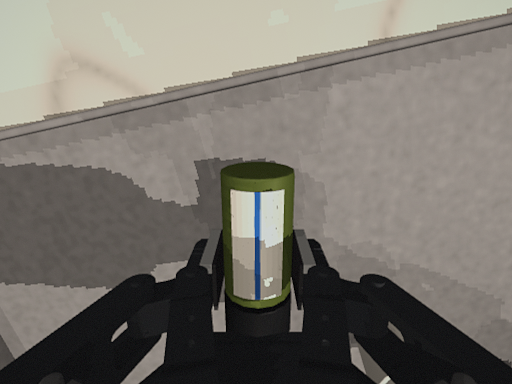

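Request:
carry_out(moves=[[0,0,-0.3,0,-1],[0,0,-0.8,0,-1],[0,0,-1,0,-1],[0,0,-1,0,-1]])

```text
clock: 21.8
eef_pos: [0.4361, 0.1197, 0.1392]
tool_rot: [0.782, 0.623, 0.004, 0.002]
ft_force: [0.3, 0.0, -1.6]
grip_width: 0.034
```

```bash
python3 -c "
from h import *
go([.48,-.25,.17],79.7);m,im=snap('wrist');show(jar(m,im,'olive',(.42,.12),zc=.12))"
```

```text
t 21.8 pos [0.4361 0.1197 0.1392] yaw 77.03 tilt 0.51 F [ 0.3  0.  -1.6] w 0.034 j [ 0.27  0.23 -0.33  1.   -0.    0.49]
-> shift [-3.503  1.26  -0.313] roll -0.03
{'c': [0.4276, 0.1216], 'th': -12.8174, 'len': 0.0832, 'wid': 0.0358, 'smin': -0.0378, 'smax': 0.0454, 'lab': [-37.9638, 37.2822], 'nlab': 5349.0, 'labx': [-0.0277, 0.0234], 'stripe': -0.4722, 'nstr': 540.0}
```

Request:
carry_out(moves=[[-0.4,0.15,-0.2,-0.03,-1],[-0.8,0.3,-0.3,-0.03,-1],[-0.95,0.32,-0.3,-0.03,-1]])

```text
clock: 22.15
eef_pos: [0.4437, 0.0167, 0.1653]
tool_rot: [0.768, 0.64, -0.0, 0.001]
ft_force: [-0.1, 0.6, -1.4]
grip_width: 0.0342
```

Request:
carry_out(moves=[[-0.45,0.15,0,0,-1],[-0.9,0.3,0,0,-1],[-0.95,0.32,0,0,-1]])

```text
clock: 22.45
eef_pos: [0.4572, -0.0841, 0.1637]
tool_rot: [0.77, 0.639, -0.001, -0.0]
ft_force: [0.1, 0.3, -2.2]
grip_width: 0.034
```

Request:
carry_out(moves=[[-0.45,0.15,0,0,-1],[-0.9,0.3,0,0,-1],[-0.95,0.32,0,0,-1],[-0.95,0.32,0,0,-1]])

```text
clock: 22.85
eef_pos: [0.4713, -0.1795, 0.1636]
tool_rot: [0.768, 0.64, -0.001, -0.002]
ft_force: [-0.8, 0.1, -1.3]
grip_width: 0.0339
```

```bash
python3 -c "
from h import *
go([.48,-.25,.17],79.7);m,im=snap('wrist','w18')"
```

```text
t 22.85 pos [ 0.4713 -0.1795  0.1636] yaw 79.58 tilt 0.19 F [-0.8  0.1 -1.3] w 0.0339 j [-0.36  0.31 -0.15  1.11  0.   -0.18]
-> shift [-0.677  0.212 -0.065] roll -0.001
```

View pics/w18.png

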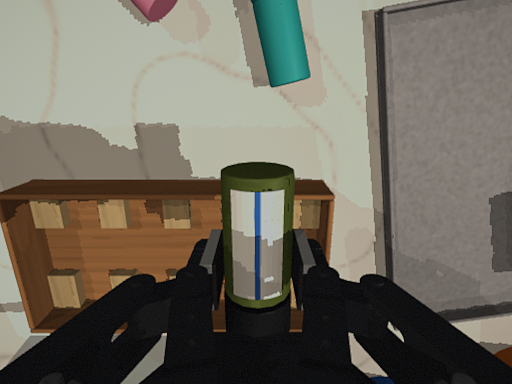

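```bash
python3 -c "
from h import *
im=cv2.imread('pics/w18.png')[:,:,::-1]; crop(im,'w18c',0,170,200,345,4); crop(im,'w18d',270,170,350,345,4)"
```

```text
(no output)
```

View pics/w18c.png

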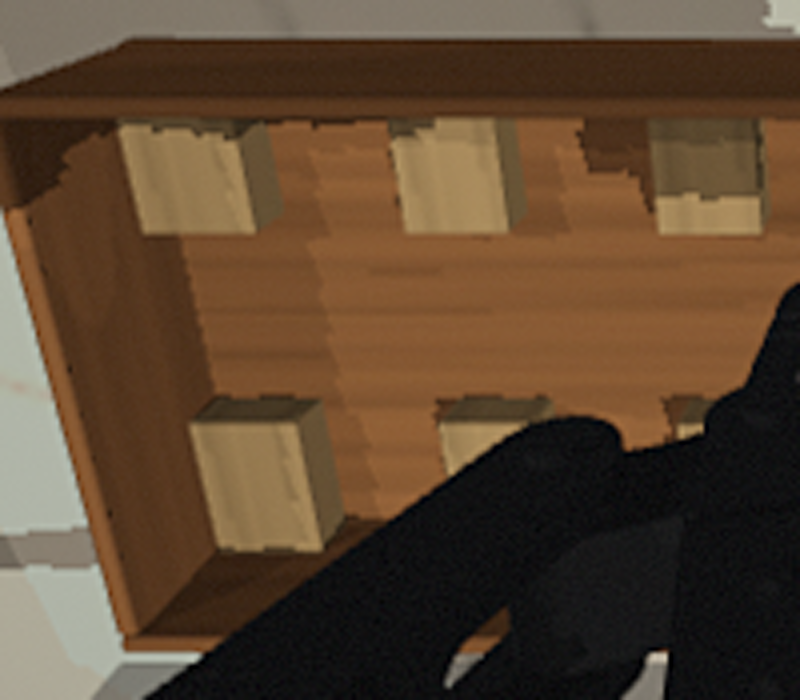

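View pics/w18d.png

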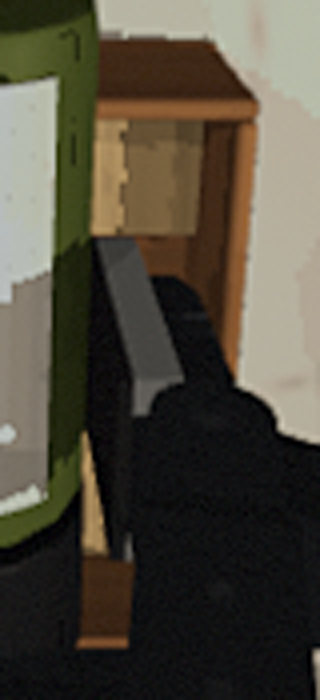

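```bash
python3 -c "
from h import *
m=imaging.camera_model('wrist')
P=onplane(m,[[0,194],[334.5,195.5],[31,332],[290,332]],.048)[:,:2];print(P.round(4))
y=P[1]-P[0];L=np.linalg.norm(y);y/=L;print('len',L,'psi',np.degrees(np.arctan2(-y[0],y[1])),'psi2',np.degrees(np.arctan2(-(P[3]-P[2])[0],(P[3]-P[2])[1])))
x=np.array([y[1],-y[0]]);mid=(P[0]+P[1])/2;print('wid',(P[2]-P[0])@x,(P[3]-P[0])@x,'edge',(P[2]-P[0])@y)
c=mid+.072*x;print('centre',c)
for i in range(4): print(i,c+y*(i-1.5)*.062)
# block check: blocks top z=.017
"
```

```text
[[ 0.4339 -0.3896]
 [ 0.4853 -0.1151]
 [ 0.5722 -0.4209]
 [ 0.6178 -0.1724]]
len 0.27923889277358616 psi -10.592034834690978 psi2 -10.388783098247915
wid 0.14170360365125392 0.1408072316256634 edge -0.0053483822540351545
centre [ 0.53037382 -0.26561551]
0 [ 0.51327905 -0.35703087]
1 [ 0.52467556 -0.2960873 ]
2 [ 0.53607207 -0.23514372]
3 [ 0.54746859 -0.17420015]
```

```bash
cat >> h.py <<'E'
PSI=np.radians(-10.5); YB=np.array([-np.sin(PSI),np.cos(PSI)]); XB=np.array([np.cos(PSI),np.sin(PSI)])
E
python3 -c "
from h import *
m=imaging.camera_model('wrist')
P=onplane(m,[[64.2,228.3],[100.8,228.3],[127,228.3],[164,228.3],[190.8,228.3]],.017)[:,:2]
print((P@YB).round(4),(P@XB).round(4))
g0=(P[0]+P[1])/2@YB; g1=(P[2]+P[3])/2@YB; print(g0,g1, g0+.093,g1+.031)
for c in ([.53037382,-.26561551],[.5249,-.2709]): print(np.array(c)@YB,np.array(c)@XB)
# +x block inner edge: crop (.., 420/4+170=275) top edge z .017; 
Q=onplane(m,[[50,275.5],[111,275.5]],.017)[:,:2]; print((Q@XB))
"
```

```text
[-0.2785 -0.2427 -0.217  -0.1807 -0.1544] [0.5432 0.5431 0.543  0.5429 0.5428]
-0.26059461343837687 -0.19886185846716645 -0.16759461343837687 -0.16786185846716645
-0.16451480193762502 0.5698972434021563
-0.17070832712824707 0.5654781048361426
[0.59653956 0.59638385]
```

```bash
cat >> h.py <<'E'
def slot(i): return XB*.5697+YB*(-.1677+(i-1.5)*.062)
E
python3 -c "
from h import *
s=slot(0);print(s,slot(1),slot(2),slot(3));go([s[0],s[1],.15],79.4)"
```

```text
[ 0.51265152 -0.36015413] [ 0.52395012 -0.29919233] [ 0.53524872 -0.23823052] [ 0.54654733 -0.17726872]
t 22.9 pos [ 0.4712 -0.1784  0.1638] yaw 79.68 tilt 0.21 F [-0.8  0.9 -1.3] w 0.0341 j [-0.36  0.31 -0.15  1.11  0.   -0.18]
-> shift [-1.714  0.734  0.133] roll 0.003
```

Request:
carry_out(moves=[[-0.45,0.2,0,0.003,-1],[-0.88,0.37,0,0.003,-1],[-0.88,0.37,0,0.003,-1]])

```text
clock: 23.2
eef_pos: [0.4941, -0.2749, 0.1646]
tool_rot: [0.77, 0.638, -0.0, 0.001]
ft_force: [-0.7, -0.1, -1.2]
grip_width: 0.0341
```

Request:
carry_out(moves=[[-0.45,0.2,0,0,-1],[-0.84,0.37,0.1,0,-1],[-0.84,0.37,0.1,0,-1],[-0.84,0.37,0.1,0,-1],[-0.84,0.37,0.1,0,-1]])

```text
clock: 23.7
eef_pos: [0.5139, -0.3593, 0.155]
tool_rot: [0.768, 0.64, 0.0, -0.001]
ft_force: [0.1, 0.4, -0.8]
grip_width: 0.034
```

```bash
python3 -c "
from h import *
s=slot(0);go([s[0],s[1],.039],79.4);m,im=snap('wrist','w19')"
```

```text
t 23.7 pos [ 0.5139 -0.3593  0.155 ] yaw 79.58 tilt 0.12 F [ 0.1  0.4 -0.8] w 0.034 j [-0.61  0.55  0.2   1.22  0.   -0.43]
-> shift [-0.013 -0.009  1.16 ] roll 0.002
```

View pics/w19.png

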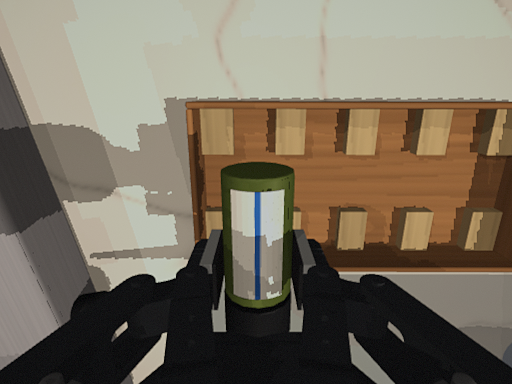

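```bash
python3 -c "
from h import *
m=imaging.camera_model('wrist'); im=cv2.imread('pics/w19.png')[:,:,::-1]
crop(im,'w19c',180,95,380,165,4)"
```

```text
(no output)
```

View pics/w19c.png

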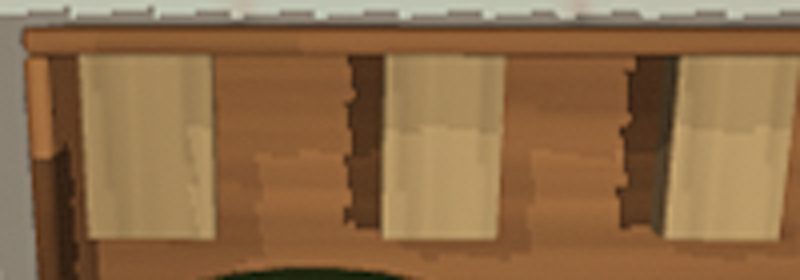

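```bash
python3 -c "
from h import *
m=imaging.camera_model('wrist')
P=onplane(m,[[180+215/4,154.5],[180+383/4,154.5],[180+498/4,154.5],[180+665/4,154.5]],.017)[:,:2]
print((P@YB).round(4),(P@XB).round(4)); print((P[0]+P[1])@YB/2,(P[2]+P[3])@YB/2)"
```

```text
[-0.2804 -0.2434 -0.2181 -0.1814] [0.5434 0.5434 0.5433 0.5433]
-0.26190335716271296 -0.19974045064398913
```

Request:
carry_out(moves=[[-0.02,-0.01,0.4,0.002,-1],[-0.02,-0.01,0.7,0.002,-1],[-0.02,-0.01,0.9,0.002,-1],[-0.02,-0.01,0.95,0.002,-1],[-0.02,-0.01,0.95,0.002,-1],[-0.02,-0.01,0.95,0.002,-1]])

```text
clock: 24.35
eef_pos: [0.5138, -0.3635, 0.0622]
tool_rot: [0.77, 0.638, 0.0, 0.001]
ft_force: [-0.0, -0.5, -1.2]
grip_width: 0.0342
```

```bash
python3 -c "
from h import *
s=slot(0)-YB*.0006;go([s[0],s[1],.039],79.4);m,im=snap('wrist','w20')"
```

```text
t 24.35 pos [ 0.5138 -0.3635  0.0622] yaw 79.32 tilt 0.17 F [-0.  -0.5 -1.2] w 0.0342 j [-0.62  0.63  0.08  1.02  0.   -0.43]
-> shift [ 0.025 -0.018  0.232] roll -0.001
```

View pics/w20.png

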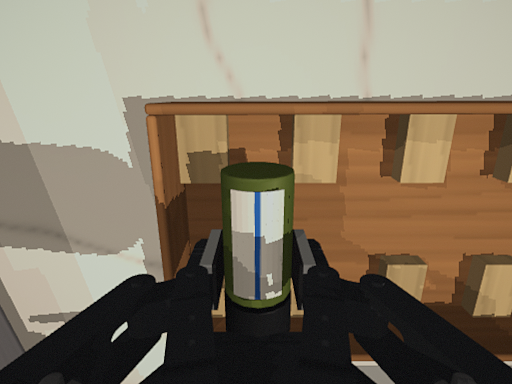

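Request:
carry_out(moves=[[0.024,-0.02,0,0,-1],[0.024,-0.02,0.08,0,-1],[0.024,-0.02,0.14,0,-1],[0.024,-0.02,0.19,0,-1],[0.024,-0.02,0.22,0,-1],[0.024,-0.02,0.23,0,-1],[0.024,-0.02,0.23,0,-1]])

```text
clock: 25.1
eef_pos: [0.5105, -0.3604, 0.0379]
tool_rot: [0.77, 0.638, -0.0, -0.001]
ft_force: [-3.2, 1.9, 5.6]
grip_width: 0.034
```

```bash
python3 -c "
from h import *
s=slot(0)-YB*.0006;go([s[0],s[1],.039],79.4)"
```

```text
t 25.1 pos [ 0.5105 -0.3604  0.0379] yaw 79.27 tilt 0.07 F [-3.2  1.9  5.6] w 0.034 j [-0.61  0.65  0.05  0.97  0.   -0.43]
-> shift [ 0.001  0.021 -0.011] roll -0.001
```

Request:
carry_out(moves=[[0,0,0,0,-0.1],[0,0,0,0,0],[0,0,0,0,0.08],[0,0,0,0,0.08],[0,0,-0.2,0,0.08],[0,0,-0.6,0,0.08],[0,0,-1,0,0.08],[0,0,-1,0,0.08],[0,0,-1,0,0.08]])

```text
clock: 26.0
eef_pos: [0.5119, -0.3613, 0.1388]
tool_rot: [0.77, 0.638, 0.0, 0.002]
ft_force: [-0.6, 0.3, 0.1]
grip_width: 0.0459
```

```bash
python3 -c "
from h import *
st();m,im=snap('wrist','w21');show(jar(m,im,'olive',(.50,-.36),zc=.023))"
```

```text
t 26.0 pos [ 0.5119 -0.3613  0.1388] yaw 79.28 tilt 0.2 F [-0.6  0.3  0.1] w 0.0459 j [-0.61  0.56  0.17  1.18  0.   -0.43]
{'c': [0.4992, -0.3589], 'th': -10.3173, 'len': 0.0718, 'wid': 0.0334, 'smin': -0.0341, 'smax': 0.0377, 'lab': [-35.0978, 38.1047], 'nlab': 1892.0, 'labx': [-0.0263, 0.0231], 'stripe': 0.563, 'nstr': 136.0}
```

View pics/w21.png

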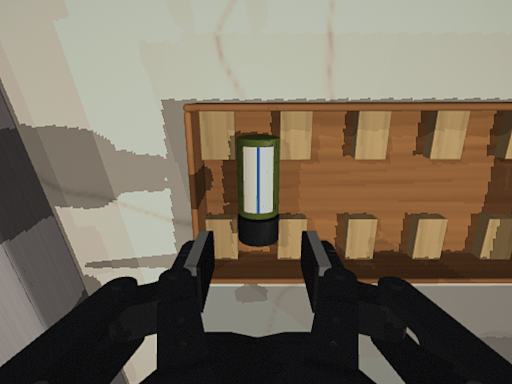

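```bash
sed -i 's/-.1677+/-.1686+/' h.py; python3 -c "
from h import *
go([.580,.080,.15],95.5)"
```

```text
t 26.05 pos [ 0.5109 -0.3606  0.137 ] yaw 79.28 tilt 0.01 F [-0.4  0.5  0. ] w 0.0465 j [-0.61  0.56  0.16  1.18  0.   -0.43]
-> shift [ 4.458 -0.141 -0.129] roll -0.18
```

Request:
carry_out(moves=[[0.45,0,-0.2,0,0.18],[0.9,0,-0.3,0,0.18],[1,0,-0.3,0,0.18]])

```text
clock: 26.35
eef_pos: [0.53, -0.2587, 0.1669]
tool_rot: [0.769, 0.639, 0.0, -0.001]
ft_force: [-0.1, -0.7, -0.7]
grip_width: 0.0505
```

Request:
carry_out(moves=[[0.5,0,0,0,0.18],[1,0,0,0,0.18],[1,0,0,0,0.18]])

```text
clock: 26.65
eef_pos: [0.548, -0.1588, 0.1652]
tool_rot: [0.768, 0.641, -0.0, -0.002]
ft_force: [-0.2, -0.9, -0.1]
grip_width: 0.0505
```

Request:
carry_out(moves=[[0.5,0,0,0,0.18],[1,0,0,0,0.18],[1,0,0,0,0.18]])

```text
clock: 26.95
eef_pos: [0.5669, -0.0613, 0.1654]
tool_rot: [0.768, 0.641, -0.0, -0.002]
ft_force: [0.1, -0.7, -0.2]
grip_width: 0.0503
```

Request:
carry_out(moves=[[0.5,-0.05,0,-0.09,0.18],[1,-0.1,0.2,-0.18,0.18],[1,-0.1,0.2,-0.18,0.18],[1,-0.1,0.2,-0.18,0.18]])

```text
clock: 27.35
eef_pos: [0.5745, 0.0343, 0.1451]
tool_rot: [0.672, 0.74, -0.002, -0.001]
ft_force: [0.2, -0.9, 0.3]
grip_width: 0.0499
```

```bash
python3 -c "
from h import *
m,im=snap('wrist','w22');o=jar(m,im,'yel',(.569,.079));show(o);go(tgt(o,.10),o['th']+90)"
```

```text
{'c': [0.5699, 0.0806], 'th': 4.8705, 'len': 0.0697, 'wid': 0.0328, 'smin': -0.0332, 'smax': 0.0365, 'lab': [-43.5029, 27.1297], 'nlab': 1721.0, 'labx': [-0.0281, 0.0211], 'stripe': -7.5776, 'nstr': 164.0}
t 27.4 pos [0.575  0.0332 0.1459] yaw 95.44 tilt 0.18 F [-0.2 -0.5 -0.3] w 0.0501 j [ 0.06  0.46  0.03  1.14 -0.   -0.04]
-> shift [0.476 0.106 0.458] roll 0.006
```

Request:
carry_out(moves=[[0.4,0.1,0.2,0,0.18],[0.47,0.1,0.4,0,0.18],[0.47,0.1,0.4,0,0.18],[0.47,0.1,0.4,0,0.18]])

```text
clock: 27.8
eef_pos: [0.581, 0.0799, 0.1073]
tool_rot: [0.673, 0.739, -0.001, -0.0]
ft_force: [0.8, -0.3, -0.1]
grip_width: 0.0505
```

```bash
python3 -c "
from h import *
m,im=snap('wrist','w23');o=jar(m,im,'yel',(.569,.079));show(o);go(tgt(o,.0365),o['th']+90)"
```

```text
{'c': [0.5692, 0.0792], 'th': 5.4173, 'len': 0.0709, 'wid': 0.0342, 'smin': -0.0333, 'smax': 0.0377, 'lab': [-38.427, 33.0023], 'nlab': 2429.0, 'labx': [-0.0273, 0.022], 'stripe': -4.2449, 'nstr': 228.0}
t 27.85 pos [0.5817 0.08   0.1081] yaw 95.33 tilt 0.05 F [ 0.3 -0.5  0. ] w 0.0504 j [ 0.14  0.51  0.    1.06 -0.    0.04]
-> shift [ 0.004 -0.015  0.716] roll -0.001
```

Request:
carry_out(moves=[[0.01,-0.01,0.4,0,0.18],[0.01,-0.01,0.71,0,0.18],[0.01,-0.01,0.71,0,0.18],[0.01,-0.01,0.71,0,0.18],[0.01,-0.01,0.71,0,0],[0.01,-0.01,0.71,0,-0.1],[0.01,-0.01,0.71,0,-0.15],[0.01,-0.01,0.71,0,-0.3],[0.01,-0.01,0.71,0,-1],[0.01,-0.01,0.71,0,-1],[0.01,-0.01,0.71,0,-1],[0.01,-0.01,0.71,0,-1]])

```text
clock: 29.05
eef_pos: [0.5814, 0.083, 0.0384]
tool_rot: [0.672, 0.74, 0.001, 0.001]
ft_force: [-1.4, -0.4, 6.6]
grip_width: 0.0341
```

```bash
python3 -c "
from h import *
st();m,im=snap('wrist','w24');o=jar(m,im,'yel',(.569,.079));show(o)"
```

```text
t 29.05 pos [0.5814 0.083  0.0384] yaw 95.49 tilt 0.2 F [-1.4 -0.4  6.6] w 0.0341 j [ 0.14  0.58 -0.08  0.91 -0.    0.05]
{'c': [0.5682, 0.0816], 'th': 5.7618, 'len': 0.0793, 'wid': 0.0346, 'smin': -0.0359, 'smax': 0.0434, 'lab': [-31.0495, 40.0572], 'nlab': 5271.0, 'labx': [-0.0266, 0.0225], 'stripe': 3.7976, 'nstr': 599.0}
```

Request:
carry_out(moves=[[0,0,-0.3,0,-1],[0,0,-0.8,0,-1],[0,0,-1,0,-1],[-0.4,0,-1,0.05,-1],[-0.8,0,-1,0.17,-1],[-1,0,-1,0.175,-1],[-1,0,-1,0.175,-1]])

```text
clock: 29.8
eef_pos: [0.5897, -0.0195, 0.1367]
tool_rot: [0.769, 0.639, -0.0, 0.0]
ft_force: [-0.0, 0.8, -1.3]
grip_width: 0.0343
```

```bash
python3 -c "
from h import *
s=slot(1);go([s[0],s[1],.15],79.4)"
```

```text
t 29.8 pos [ 0.5897 -0.0195  0.1367] yaw 79.48 tilt 0.05 F [-0.   0.8 -1.3] w 0.0343 j [-0.03  0.49  0.05  1.13 -0.    0.15]
-> shift [-2.879 -0.136 -0.131] roll 0.001
```

Request:
carry_out(moves=[[-0.45,0,-0.2,0,-1],[-0.9,-0.05,-0.2,0,-1],[-0.96,-0.05,-0.2,0,-1]])

```text
clock: 30.1
eef_pos: [0.5666, -0.1136, 0.1571]
tool_rot: [0.769, 0.64, -0.0, 0.001]
ft_force: [0.0, 0.5, -0.8]
grip_width: 0.0343
```

Request:
carry_out(moves=[[-0.45,0,0,0,-1],[-0.9,-0.05,0,0,-1],[-0.96,-0.05,0,0,-1]])

```text
clock: 30.4
eef_pos: [0.5443, -0.2069, 0.1562]
tool_rot: [0.769, 0.639, -0.001, 0.0]
ft_force: [-0.0, -0.5, -0.9]
grip_width: 0.034
```

Request:
carry_out(moves=[[-0.45,0,0,0,-1],[-0.9,-0.04,0,0,-1],[-0.96,-0.04,0,0,-1],[-0.96,-0.04,0,0,-1],[-0.96,-0.04,0,0,-1]])

```text
clock: 30.9
eef_pos: [0.5249, -0.2959, 0.156]
tool_rot: [0.767, 0.642, 0.0, -0.001]
ft_force: [-0.6, 1.0, -0.7]
grip_width: 0.034
```

```bash
python3 -c "
from h import *
s=slot(1);go([s[0],s[1],.06],79.4)"
```

```text
t 30.9 pos [ 0.5249 -0.2959  0.156 ] yaw 79.82 tilt 0.08 F [-0.6  1.  -0.7] w 0.034 j [-0.51  0.5   0.12  1.19  0.   -0.34]
-> shift [-0.044 -0.003  0.96 ] roll 0.005
```

Request:
carry_out(moves=[[-0.04,0,0.3,0.005,-1],[-0.04,0,0.7,0.005,-1],[-0.04,0,0.9,0.005,-1],[-0.04,0,0.9,0.005,-1],[-0.04,0,0.9,0.005,-1],[-0.04,0,0.9,0.005,-1]])

```text
clock: 31.5
eef_pos: [0.5255, -0.3014, 0.0683]
tool_rot: [0.77, 0.639, 0.001, 0.002]
ft_force: [-0.1, -0.2, -1.0]
grip_width: 0.0338
```

```bash
python3 -c "
from h import *
s=slot(1);go([s[0],s[1],.039],79.4);m,im=snap('wrist','w25');st()"
```

```text
t 31.5 pos [ 0.5255 -0.3014  0.0683] yaw 79.36 tilt 0.2 F [-0.1 -0.2 -1. ] w 0.0338 j [-0.52  0.58  0.01  1.    0.   -0.34]
-> shift [ 0.01  -0.02   0.293] roll -0.0
t 31.55 pos [ 0.5255 -0.3017  0.0684] yaw 79.34 tilt 0.22 F [-0.2 -1.4 -1.6] w 0.0339 j [-0.52  0.58  0.01  1.    0.   -0.34]
```

View pics/w25.png

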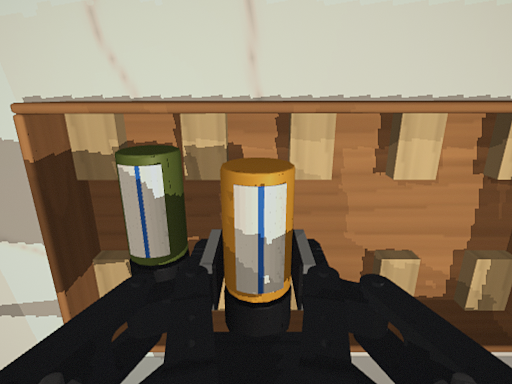

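Request:
carry_out(moves=[[0.012,-0.02,0.08,0,-1],[0.012,-0.02,0.14,0,-1],[0.012,-0.02,0.19,0,-1],[0.012,-0.02,0.24,0,-1],[0.012,-0.02,0.27,0,-1],[0.012,-0.02,0.285,0,-1],[0.012,-0.02,0.285,0,-1],[0.012,-0.02,0.285,0,-1]])

```text
clock: 32.35
eef_pos: [0.5215, -0.2999, 0.0393]
tool_rot: [0.77, 0.638, -0.0, -0.0]
ft_force: [-4.5, 2.1, 9.8]
grip_width: 0.0344
```

```bash
python3 -c "
from h import *
s=slot(1);go([s[0],s[1],.039],79.4)"
```

```text
t 32.35 pos [ 0.5215 -0.2999  0.0393] yaw 79.26 tilt 0.02 F [-4.5  2.1  9.8] w 0.0344 j [-0.52  0.61 -0.03  0.94 -0.   -0.33]
-> shift [0.003 0.022 0.003] roll -0.002
```

Request:
carry_out(moves=[[0,0,0,0,-0.1],[0,0,0,0,0],[0,0,0,0,0.06],[0,0,0,0,0.06],[0,0,-0.2,0,0.06],[0,0,-0.6,0,0.06],[0,0,-1,0,0.06],[0,0,-1,0,0.06],[0,0,-1,0,0.06]])

```text
clock: 33.25
eef_pos: [0.5229, -0.3005, 0.1391]
tool_rot: [0.77, 0.638, 0.001, 0.001]
ft_force: [-0.3, 0.2, -0.2]
grip_width: 0.0452
```

```bash
python3 -c "
from h import *
m,im=snap('wrist','w26');
for n,p in (('olive',slot(0)-XB*.011),('yel',slot(1)-XB*.011)):
  o=jar(m,im,n,p,zc=.023,rad=.05);show(o);print(o['c']@YB)
go([.606,.2587,.15],98)"
```

```text
{'c': [0.4992, -0.3589], 'th': -10.7439, 'len': 0.0723, 'wid': 0.0356, 'smin': -0.034, 'smax': 0.0383, 'lab': [-33.7404, 37.1526], 'nlab': 1859.0, 'labx': [-0.0264, 0.0233], 'stripe': 0.6545, 'nstr': 166.0}
-0.26195891411814387
{'c': [0.5092, -0.2975], 'th': -10.6769, 'len': 0.0698, 'wid': 0.0346, 'smin': -0.033, 'smax': 0.0368, 'lab': [-32.5756, 39.5946], 'nlab': 1869.0, 'labx': [-0.0269, 0.0222], 'stripe': 4.5065, 'nstr': 133.0}
-0.1997236681804094
t 33.3 pos [ 0.5219 -0.2999  0.1375] yaw 79.28 tilt 0.01 F [-0.8  0.1  0.2] w 0.045 j [-0.52  0.51  0.09  1.15  0.   -0.33]
-> shift [ 5.645 -0.213 -0.125] roll -0.208
```

View pics/w26.png

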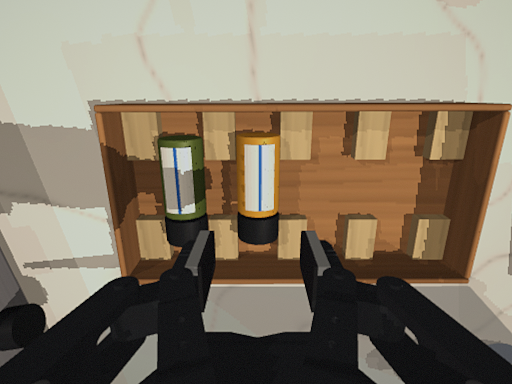

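Both seated. Next red. Go up a little and across.

Request:
carry_out(moves=[[0.45,0,-0.3,0,0.18],[0.9,0,-0.4,0,0.18],[1,0,-0.4,0,0.18]])

```text
clock: 33.6
eef_pos: [0.5413, -0.198, 0.1779]
tool_rot: [0.769, 0.64, 0.001, -0.001]
ft_force: [0.3, -0.3, 0.2]
grip_width: 0.0503
```

Request:
carry_out(moves=[[0.5,0,0,0,0.18],[1,0,0,0,0.18],[1,0,0,0,0.18]])

```text
clock: 33.9
eef_pos: [0.5589, -0.0981, 0.1756]
tool_rot: [0.768, 0.641, -0.001, -0.002]
ft_force: [-0.0, -0.6, 0.1]
grip_width: 0.0502
```

Request:
carry_out(moves=[[0.5,0,0,0,0.18],[1,0,0,0,0.18],[1,0,0,0,0.18]])

```text
clock: 34.2
eef_pos: [0.5777, -0.0005, 0.1757]
tool_rot: [0.768, 0.641, -0.001, -0.002]
ft_force: [-1.4, -1.1, 0.2]
grip_width: 0.0502
```

Request:
carry_out(moves=[[0.5,0,0,-0.09,0.18],[1,0,0,-0.2,0.18],[1,0,0,-0.2,0.18]])

```text
clock: 34.5
eef_pos: [0.5965, 0.0973, 0.1758]
tool_rot: [0.657, 0.754, -0.0, -0.001]
ft_force: [-0.6, 0.2, -0.6]
grip_width: 0.0505
```

```bash
python3 -c "
from h import *
go([.606,.2587,.12],98)"
```

```text
t 34.5 pos [0.5965 0.0973 0.1758] yaw 97.8 tilt 0.14 F [-0.6  0.2 -0.6] w 0.0505 j [0.16 0.49 0.16 1.24 0.   0.02]
-> shift [1.585 0.314 0.559] roll -0.002
```

Request:
carry_out(moves=[[0.4,0.1,0,0,0.18],[0.8,0.15,0.1,0,0.18],[0.8,0.15,0.1,0,0.18]])

```text
clock: 34.8
eef_pos: [0.5998, 0.1769, 0.1646]
tool_rot: [0.659, 0.752, -0.002, -0.002]
ft_force: [-0.8, -0.1, 0.2]
grip_width: 0.0506
```

Request:
carry_out(moves=[[0.4,0.1,0.2,0,0.18],[0.7,0.15,0.5,0,0.18],[0.7,0.15,0.5,0,0.18],[0.7,0.15,0.5,0,0.18]])

```text
clock: 35.2
eef_pos: [0.6061, 0.2438, 0.1153]
tool_rot: [0.661, 0.75, -0.003, -0.001]
ft_force: [0.6, -1.2, -0.0]
grip_width: 0.0502
```

```bash
python3 -c "
from h import *
m,im=snap('wrist','w27');o=jar(m,im,'red',(.595,.257));show(o);go(tgt(o,.0375),o['th']+90)"
```

```text
{'c': [0.5948, 0.2569], 'th': 7.828, 'len': 0.0738, 'wid': 0.0341, 'smin': -0.0347, 'smax': 0.0391, 'lab': [-35.8686, 37.2569], 'nlab': 2295.0, 'labx': [-0.0263, 0.023], 'stripe': 1.2122, 'nstr': 216.0}
t 35.25 pos [0.607  0.2436 0.1169] yaw 97.2 tilt 0.15 F [-0.2  0.7  0.6] w 0.0506 j [ 0.38  0.63  0.24  1.18 -0.    0.26]
-> shift [0.15  0.007 0.794] roll -0.007
```

View pics/w27.png

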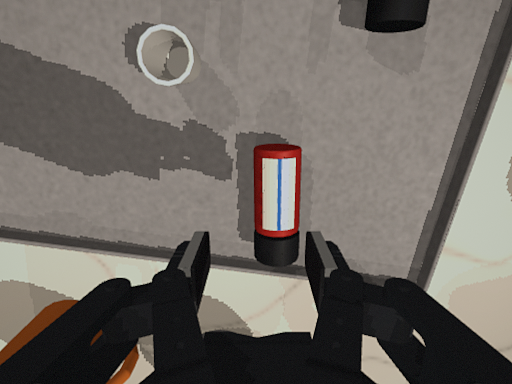

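Request:
carry_out(moves=[[0.15,0,0,-0.007,0.18],[0.15,0,0,-0.007,0.18],[0.15,0,0.4,-0.007,0.18],[0.15,0,0.4,-0.007,0.18],[0.15,0,0.4,-0.007,0.18]])

```text
clock: 35.75
eef_pos: [0.6046, 0.2598, 0.0776]
tool_rot: [0.657, 0.754, -0.001, -0.0]
ft_force: [0.8, 1.0, 0.1]
grip_width: 0.0503
```

```bash
python3 -c "
from h import *
m,im=snap('wrist');o=jar(m,im,'red',(.595,.257));show(o);go(tgt(o,.0375),o['th']+90)"
```

```text
{'c': [0.5948, 0.2567], 'th': 7.826, 'len': 0.0762, 'wid': 0.0347, 'smin': -0.0353, 'smax': 0.0409, 'lab': [-34.1971, 37.7894], 'nlab': 3292.0, 'labx': [-0.0263, 0.0229], 'stripe': 1.209, 'nstr': 327.0}
t 35.8 pos [0.6056 0.2603 0.0789] yaw 97.89 tilt 0.03 F [ 0.9 -0.2  0.9] w 0.0505 j [ 0.41  0.67  0.2   1.1  -0.    0.27]
-> shift [-0.021 -0.002  0.414] roll 0.001
```

Request:
carry_out(moves=[[-0.02,0,0.2,0,0.18],[-0.02,0,0.41,0,0.18],[-0.02,0,0.41,0,0.18],[-0.02,0,0.41,0,0],[-0.02,0,0.41,0,-0.1],[-0.02,0,0.41,0,-0.15],[-0.02,0,0.41,0,-0.3],[-0.02,0,0.41,0,-1],[-0.02,0,0.41,0,-1],[-0.02,0,0.41,0,-1],[-0.02,0,0.41,0,-1]])

```text
clock: 36.9
eef_pos: [0.6069, 0.2589, 0.0391]
tool_rot: [0.657, 0.754, 0.002, 0.001]
ft_force: [0.0, -0.6, 5.7]
grip_width: 0.0339
```

```bash
python3 -c "
from h import *
st();m,im=snap('wrist','w28');o=jar(m,im,'red',(.595,.257));show(o)"
```

```text
t 36.9 pos [0.6069 0.2589 0.0391] yaw 97.91 tilt 0.21 F [ 0.  -0.6  5.7] w 0.0339 j [ 0.4   0.71  0.16  1.02 -0.    0.27]
{'c': [0.5951, 0.2572], 'th': 7.7745, 'len': 0.0794, 'wid': 0.0352, 'smin': -0.0361, 'smax': 0.0433, 'lab': [-32.9187, 38.9702], 'nlab': 5242.0, 'labx': [-0.0266, 0.0226], 'stripe': 2.6404, 'nstr': 556.0}
```

Request:
carry_out(moves=[[0,0,-0.3,0,-1],[0,0,-0.8,0,-1],[0,0,-1,0,-1],[-0.4,0,-1,0.05,-1],[-0.8,0,-1,0.17,-1],[-1,0,-1,0.205,-1],[-1,0,-1,0.205,-1]])

```text
clock: 37.65
eef_pos: [0.6196, 0.1562, 0.137]
tool_rot: [0.771, 0.637, -0.0, 0.0]
ft_force: [0.2, 0.3, -1.9]
grip_width: 0.0342
```

```bash
python3 -c "
from h import *
s=slot(2);go([s[0],s[1],.15],79.4)"
```

```text
t 37.65 pos [0.6196 0.1562 0.137 ] yaw 79.16 tilt 0.05 F [ 0.2  0.3 -1.9] w 0.0342 j [ 0.25  0.58  0.21  1.2  -0.    0.44]
-> shift [-4.041 -0.087 -0.127] roll -0.003
```

Request:
carry_out(moves=[[-0.45,0,-0.1,0,-1],[-0.9,-0.02,-0.2,0,-1],[-1,-0.02,-0.2,0,-1]])

```text
clock: 37.95
eef_pos: [0.5987, 0.0585, 0.1583]
tool_rot: [0.77, 0.638, 0.0, 0.001]
ft_force: [0.1, 0.4, -1.1]
grip_width: 0.034
```

Request:
carry_out(moves=[[-0.5,0,0,0,-1],[-1,-0.02,0,0,-1],[-1,-0.02,0,0,-1]])

```text
clock: 38.25
eef_pos: [0.5775, -0.0409, 0.1567]
tool_rot: [0.771, 0.637, -0.001, 0.0]
ft_force: [0.5, 0.3, -1.5]
grip_width: 0.0341
```

Request:
carry_out(moves=[[-0.5,0,0,0,-1],[-1,-0.02,0,0,-1],[-1,-0.02,0,0,-1]])

```text
clock: 38.55
eef_pos: [0.5577, -0.1385, 0.1567]
tool_rot: [0.771, 0.637, -0.001, 0.001]
ft_force: [-0.1, -0.1, -2.2]
grip_width: 0.0338
```

Request:
carry_out(moves=[[-0.5,0,0,0,-1],[-1,-0.02,0,0,-1],[-1,-0.02,0,0,-1],[-1,-0.02,0,0,-1],[-1,-0.02,0,0,-1]])

```text
clock: 39.05
eef_pos: [0.5389, -0.2306, 0.1566]
tool_rot: [0.768, 0.64, 0.0, -0.0]
ft_force: [-0.8, -0.5, -1.0]
grip_width: 0.0339
```

```bash
python3 -c "
from h import *
s=slot(2);go([s[0],s[1],.06],79.4)"
```

```text
t 39.05 pos [ 0.5389 -0.2306  0.1566] yaw 79.58 tilt 0.07 F [-0.8 -0.5 -1. ] w 0.0339 j [-0.4   0.47  0.07  1.17  0.   -0.22]
-> shift [-0.092 -0.022  0.966] roll 0.002
```

Request:
carry_out(moves=[[-0.09,-0.02,0.2,0.003,-1],[-0.09,-0.02,0.6,0.003,-1],[-0.09,-0.02,0.9,0.003,-1],[-0.09,-0.02,0.9,0.003,-1],[-0.09,-0.02,0.9,0.003,-1],[-0.09,-0.02,0.9,0.003,-1],[-0.09,-0.02,0.9,0.003,-1]])

```text
clock: 39.75
eef_pos: [0.5365, -0.2411, 0.0691]
tool_rot: [0.77, 0.638, 0.001, 0.002]
ft_force: [0.2, 0.2, -1.7]
grip_width: 0.0342
```

```bash
python3 -c "
from h import *
s=slot(2);go([s[0],s[1],.0395],79.4);m,im=snap('wrist','w29');o=jar(m,im,'red',(s-XB*.011),zc=.053);show(o)"
```

```text
t 39.75 pos [ 0.5365 -0.2411  0.0691] yaw 79.24 tilt 0.25 F [ 0.2  0.2 -1.7] w 0.0342 j [-0.42  0.55 -0.04  0.97  0.   -0.23]
-> shift [ 0.017 -0.019  0.296] roll -0.002
{'c': [0.5244, -0.239], 'th': -10.7683, 'len': 0.0788, 'wid': 0.035, 'smin': -0.0359, 'smax': 0.0429, 'lab': [-32.2865, 38.8533], 'nlab': 5095.0, 'labx': [-0.0266, 0.0219], 'stripe': 2.913, 'nstr': 517.0}
```

View pics/w29.png

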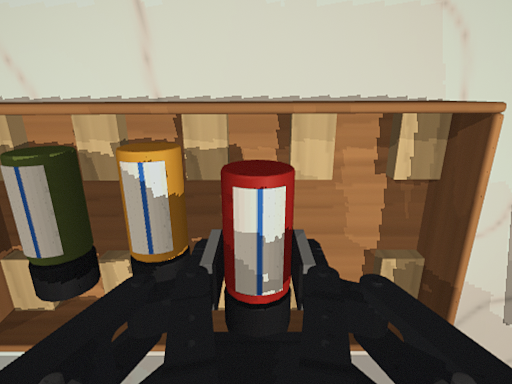

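Request:
carry_out(moves=[[0.017,-0.02,0.06,-0.002,-1],[0.017,-0.02,0.13,-0.002,-1],[0.017,-0.02,0.19,-0.002,-1],[0.017,-0.02,0.24,-0.002,-1],[0.017,-0.02,0.27,-0.002,-1],[0.017,-0.02,0.285,-0.002,-1],[0.017,-0.02,0.285,-0.002,-1],[0.017,-0.02,0.285,-0.002,-1]])

```text
clock: 40.6
eef_pos: [0.5324, -0.2386, 0.04]
tool_rot: [0.77, 0.638, -0.0, -0.0]
ft_force: [-5.4, 2.3, 12.7]
grip_width: 0.0339
```

```bash
python3 -c "
from h import *
s=slot(2);go([s[0],s[1],.0395],79.4)"
```

```text
t 40.6 pos [ 0.5324 -0.2386  0.04  ] yaw 79.36 tilt 0.04 F [-5.4  2.3 12.7] w 0.0339 j [-0.42  0.58 -0.08  0.91  0.   -0.24]
-> shift [0.    0.027 0.005] roll -0.0
```

Request:
carry_out(moves=[[0,0,0,0,-0.1],[0,0,0,0,0],[0,0,0,0,0.06],[0,0,0,0,0.06],[0,0,-0.2,0,0.06],[0,0,-0.6,0,0.06],[0,0,-1,0,0.06],[0,0,-1,0,0.06],[0,0,-1,0,0.06]])

```text
clock: 41.5
eef_pos: [0.5339, -0.2392, 0.1395]
tool_rot: [0.77, 0.639, 0.001, 0.001]
ft_force: [0.1, 0.2, -0.7]
grip_width: 0.0452
```

```bash
python3 -c "
from h import *
m,im=snap('wrist','w30');
for n,i in (('olive',0),('yel',1),('red',2)):
  o=jar(m,im,n,slot(i)-XB*.011,zc=.023,rad=.05);show(o);print(o['c']@YB)
m,im=snap('top','t3'); crop(im,'t3c',165,140,425,280,3)
go([.433,.3106,.15],95.6)"
```

```text
{'c': [0.4989, -0.3588], 'th': -10.9495, 'len': 0.0732, 'wid': 0.0387, 'smin': -0.0344, 'smax': 0.0388, 'lab': [-30.9746, 36.7075], 'nlab': 1775.0, 'labx': [-0.0257, 0.0231], 'stripe': 0.7091, 'nstr': 158.0}
-0.2619095137079731
{'c': [0.5084, -0.298], 'th': -11.0285, 'len': 0.0712, 'wid': 0.0365, 'smin': -0.0337, 'smax': 0.0375, 'lab': [-28.6916, 41.5874], 'nlab': 1884.0, 'labx': [-0.0263, 0.0229], 'stripe': 5.3058, 'nstr': 180.0}
-0.20033716058101225
{'c': [0.5204, -0.2369], 'th': -10.2095, 'len': 0.0717, 'wid': 0.0341, 'smin': -0.034, 'smax': 0.0377, 'lab': [-32.8663, 40.2594], 'nlab': 1924.0, 'labx': [-0.0259, 0.0232], 'stripe': 4.2761, 'nstr': 153.0}
-0.13809372723916652
t 41.6 pos [ 0.5322 -0.2385  0.137 ] yaw 79.37 tilt 0.13 F [-0.9  0.1 -0.3] w 0.0452 j [-0.42  0.48  0.03  1.13  0.   -0.24]
-> shift [ 5.213 -1.988 -0.122] roll -0.18
```

View pics/t3c.png

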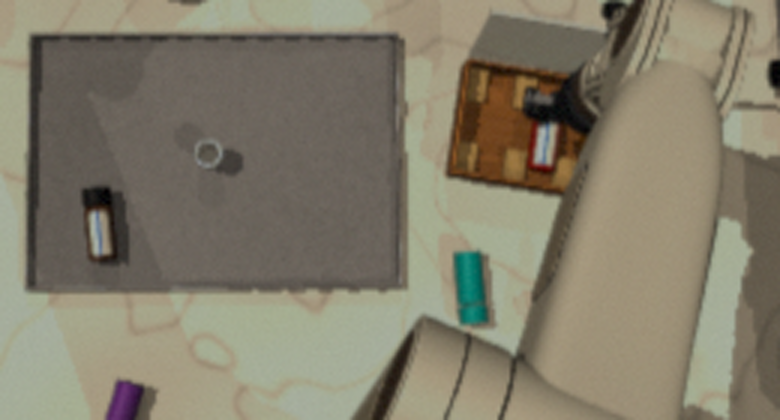

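Request:
carry_out(moves=[[0.45,-0.1,-0.3,0,0.18],[0.9,-0.3,-0.3,0,0.18],[0.95,-0.35,-0.3,0,0.18]])

```text
clock: 41.9
eef_pos: [0.5145, -0.1351, 0.1672]
tool_rot: [0.768, 0.64, -0.001, -0.002]
ft_force: [-0.4, -0.9, -0.8]
grip_width: 0.0504
```

Request:
carry_out(moves=[[0.45,-0.18,0,0,0.18],[0.9,-0.36,0,0,0.18],[0.95,-0.38,0,0,0.18]])

```text
clock: 42.2
eef_pos: [0.4937, -0.0347, 0.1664]
tool_rot: [0.768, 0.641, -0.001, -0.002]
ft_force: [0.6, -0.9, -0.1]
grip_width: 0.0506
```

Request:
carry_out(moves=[[0.45,-0.18,0,0,0.18],[0.9,-0.36,0,0,0.18],[0.95,-0.38,0,0,0.18]])

```text
clock: 42.5
eef_pos: [0.4748, 0.065, 0.1668]
tool_rot: [0.768, 0.641, -0.001, -0.001]
ft_force: [1.3, -0.8, -0.6]
grip_width: 0.0505
```

Request:
carry_out(moves=[[0.45,-0.18,0,-0.09,0.18],[0.9,-0.36,0,-0.18,0.18],[0.95,-0.38,0,-0.18,0.18]])

```text
clock: 42.8
eef_pos: [0.4558, 0.1651, 0.1672]
tool_rot: [0.669, 0.743, -0.0, -0.001]
ft_force: [-0.1, -1.8, 0.1]
grip_width: 0.0505
```

```bash
python3 -c "
from h import *
go([.433,.3106,.12],95.6)"
```

```text
t 42.8 pos [0.4558 0.1651 0.1672] yaw 95.97 tilt 0.11 F [-0.1 -1.8  0.1] w 0.0505 j [ 0.35  0.27 -0.2   1.11  0.    0.24]
-> shift [ 1.471 -0.074  0.473] roll 0.004
```

Request:
carry_out(moves=[[0.45,0,0,0,0.18],[0.9,-0.05,0.1,0,0.18],[0.9,-0.05,0.1,0,0.18]])

```text
clock: 43.1
eef_pos: [0.442, 0.2538, 0.1562]
tool_rot: [0.67, 0.742, -0.001, -0.001]
ft_force: [0.7, -0.8, 1.2]
grip_width: 0.0505
```

Request:
carry_out(moves=[[0.4,-0.02,0.1,0,0.18],[0.5,-0.03,0.4,0,0.18],[0.5,-0.03,0.4,0,0.18],[0.5,-0.03,0.4,0,0.18],[0.5,-0.03,0.4,0,0.18]])

```text
clock: 43.6
eef_pos: [0.4361, 0.2994, 0.119]
tool_rot: [0.673, 0.74, 0.0, 0.0]
ft_force: [0.4, -0.3, 0.5]
grip_width: 0.0502
```

```bash
python3 -c "
from h import *
m,im=snap('wrist','w31');o=jar(m,im,'brown',(.4222,.3095));show(o);go(tgt(o,.0365),o['th']+90)"
```

```text
{'c': [0.4216, 0.3099], 'th': 6.0722, 'len': 0.0725, 'wid': 0.0343, 'smin': -0.0341, 'smax': 0.0384, 'lab': [-38.1173, 35.2289], 'nlab': 2276.0, 'labx': [-0.0262, 0.0234], 'stripe': -2.2277, 'nstr': 210.0}
t 43.65 pos [0.4363 0.2997 0.1194] yaw 95.45 tilt 0.09 F [ 0.3  0.5 -0.1] w 0.0502 j [ 0.6   0.4  -0.15  1.02 -0.    0.51]
-> shift [ 0.116 -0.028  0.829] roll -0.007
```

Request:
carry_out(moves=[[0.12,-0.02,0,-0.007,0.18],[0.12,-0.02,0,-0.007,0.18],[0.12,-0.02,0.4,-0.007,0.18],[0.12,-0.02,0.4,-0.007,0.18],[0.12,-0.02,0.4,-0.007,0.18],[0.12,-0.02,0.4,-0.007,0.18]])

```text
clock: 44.25
eef_pos: [0.4326, 0.313, 0.0796]
tool_rot: [0.668, 0.744, 0.001, 0.0]
ft_force: [0.4, 0.4, -0.3]
grip_width: 0.0501
```

```bash
python3 -c "
from h import *
m,im=snap('wrist');o=jar(m,im,'brown',(.4222,.3095));show(o);go(tgt(o,.0365),o['th']+90)"
```

```text
{'c': [0.4218, 0.3097], 'th': 5.8517, 'len': 0.0754, 'wid': 0.0346, 'smin': -0.0351, 'smax': 0.0404, 'lab': [-36.9344, 34.647], 'nlab': 3146.0, 'labx': [-0.0264, 0.0231], 'stripe': -1.3996, 'nstr': 274.0}
t 44.3 pos [0.4329 0.3131 0.0798] yaw 96.2 tilt 0.14 F [-1.   0.7  0.4] w 0.0507 j [ 0.63  0.45 -0.19  0.93 -0.    0.52]
-> shift [-0.023 -0.004  0.433] roll 0.004
```

Request:
carry_out(moves=[[-0.02,0,0.2,0.004,0.18],[-0.02,0,0.42,0.004,0.18],[-0.02,0,0.42,0.004,0.18],[-0.02,0,0.42,0.004,0],[-0.02,0,0.42,0.004,-0.1],[-0.02,0,0.42,0.004,-0.15],[-0.02,0,0.42,0.004,-0.3],[-0.02,0,0.42,0.004,-1],[-0.02,0,0.42,0.004,-1],[-0.02,0,0.42,0.004,-1],[-0.02,0,0.42,0.004,-1]])

```text
clock: 45.4
eef_pos: [0.4332, 0.3112, 0.0381]
tool_rot: [0.67, 0.742, 0.002, 0.0]
ft_force: [-0.2, -0.1, 5.1]
grip_width: 0.0344
```

```bash
python3 -c "
from h import *
st();m,im=snap('wrist','w32');o=jar(m,im,'brown',(.4222,.3095));show(o)"
```

```text
t 45.4 pos [0.4332 0.3112 0.0381] yaw 95.84 tilt 0.18 F [-0.2 -0.1  5.1] w 0.0344 j [ 0.62  0.5  -0.23  0.83 -0.    0.52]
{'c': [0.4222, 0.3099], 'th': 5.6369, 'len': 0.0798, 'wid': 0.0351, 'smin': -0.0362, 'smax': 0.0436, 'lab': [-37.238, 34.7994], 'nlab': 5284.0, 'labx': [-0.0267, 0.0226], 'stripe': -1.7276, 'nstr': 524.0}
```

Lift and carry to slot 3.

Request:
carry_out(moves=[[0,0,-0.3,0,-1],[0,0,-0.8,0,-1],[0,0,-1,0,-1],[-0.4,0,-1,0.05,-1],[-0.8,0.1,-1,0.17,-1],[-1,0.2,-1,0.18,-1],[-1,0.2,-1,0.18,-1]])

```text
clock: 46.15
eef_pos: [0.4635, 0.2108, 0.1369]
tool_rot: [0.77, 0.639, 0.0, 0.001]
ft_force: [-1.1, 0.2, -1.5]
grip_width: 0.0343
```

```bash
python3 -c "
from h import *
s=slot(3);go([s[0],s[1],.15],79.4)"
```

```text
t 46.15 pos [0.4635 0.2108 0.1369] yaw 79.37 tilt 0.08 F [-1.1  0.2 -1.5] w 0.0343 j [ 0.43  0.34 -0.18  1.05 -0.    0.61]
-> shift [-3.669  1.532 -0.129] roll -0.0
```

Request:
carry_out(moves=[[-0.45,0.1,-0.1,0,-1],[-0.9,0.35,-0.2,0,-1],[-0.92,0.38,-0.2,0,-1]])

```text
clock: 46.45
eef_pos: [0.4847, 0.1125, 0.1578]
tool_rot: [0.769, 0.639, 0.001, 0.001]
ft_force: [-0.1, 0.6, -1.0]
grip_width: 0.0338
```

Request:
carry_out(moves=[[-0.45,0.18,0,0,-1],[-0.9,0.36,0,0,-1],[-0.92,0.38,0,0,-1]])

```text
clock: 46.75
eef_pos: [0.5048, 0.0148, 0.1565]
tool_rot: [0.77, 0.638, -0.0, 0.001]
ft_force: [-0.5, 1.2, -1.0]
grip_width: 0.0343
```

Request:
carry_out(moves=[[-0.45,0.18,0,0,-1],[-0.9,0.36,0,0,-1],[-0.92,0.38,0,0,-1]])

```text
clock: 47.05
eef_pos: [0.526, -0.0823, 0.1564]
tool_rot: [0.77, 0.639, 0.0, 0.001]
ft_force: [0.9, -0.3, -1.5]
grip_width: 0.034
```

Request:
carry_out(moves=[[-0.45,0.18,0,0,-1],[-0.9,0.36,0,0,-1],[-0.9,0.38,0,0,-1],[-0.9,0.38,0,0,-1],[-0.9,0.38,0,0,-1]])

```text
clock: 47.55
eef_pos: [0.5458, -0.1724, 0.1559]
tool_rot: [0.767, 0.641, -0.0, -0.001]
ft_force: [0.5, -0.7, -1.3]
grip_width: 0.0342
```

```bash
python3 -c "
from h import *
s=slot(3);go([s[0],s[1],.06],79.4)"
```

```text
t 47.55 pos [ 0.5458 -0.1724  0.1559] yaw 79.75 tilt 0.1 F [ 0.5 -0.7 -1.3] w 0.0342 j [-0.31  0.44  0.03  1.16  0.   -0.13]
-> shift [-0.056  0.018  0.959] roll 0.004
```

Request:
carry_out(moves=[[-0.055,0.02,0.2,0.004,-1],[-0.055,0.02,0.6,0.004,-1],[-0.055,0.02,0.9,0.004,-1],[-0.055,0.02,0.9,0.004,-1],[-0.055,0.02,0.9,0.004,-1],[-0.055,0.02,0.9,0.004,-1],[-0.055,0.02,0.9,0.004,-1]])

```text
clock: 48.25
eef_pos: [0.5486, -0.1802, 0.0686]
tool_rot: [0.77, 0.638, 0.001, 0.002]
ft_force: [0.5, 0.0, -2.0]
grip_width: 0.034
```

```bash
python3 -c "
from h import *
s=slot(3);go([s[0],s[1],.039],79.4);m,im=snap('wrist','w33');o=jar(m,im,'brown',(s-XB*.011),zc=.053);show(o)"
```

```text
t 48.25 pos [ 0.5486 -0.1802  0.0686] yaw 79.32 tilt 0.25 F [ 0.5  0.  -2. ] w 0.034 j [-0.32  0.53 -0.08  0.96  0.   -0.13]
-> shift [ 0.016 -0.027  0.296] roll -0.001
{'c': [0.5245, -0.1717], 'th': -5.449, 'len': 0.1189, 'wid': 0.087, 'smin': -0.0493, 'smax': 0.0695, 'lab': [-77.3115, 18.9995], 'nlab': 5104.0, 'labx': [-0.0131, 0.0376], 'stripe': -17.0227, 'nstr': 502.0}
```

View pics/w33.png

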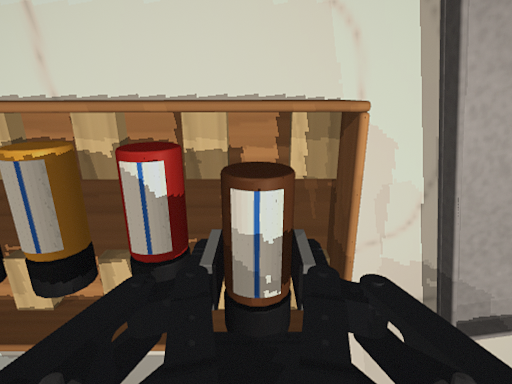

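Request:
carry_out(moves=[[0.016,-0.02,0.06,-0.001,-1],[0.016,-0.02,0.13,-0.001,-1],[0.016,-0.02,0.19,-0.001,-1],[0.016,-0.02,0.24,-0.001,-1],[0.016,-0.02,0.27,-0.001,-1],[0.016,-0.02,0.285,-0.001,-1],[0.016,-0.02,0.285,-0.001,-1],[0.016,-0.02,0.285,-0.001,-1]])

```text
clock: 49.1
eef_pos: [0.5446, -0.1781, 0.0391]
tool_rot: [0.77, 0.638, -0.0, -0.0]
ft_force: [-5.5, 2.1, 10.2]
grip_width: 0.034
```

```bash
python3 -c "
from h import *
s=slot(3);go([s[0],s[1],.039],79.4)"
```

```text
t 49.1 pos [ 0.5446 -0.1781  0.0391] yaw 79.36 tilt 0.05 F [-5.5  2.1 10.2] w 0.034 j [-0.32  0.56 -0.11  0.89 -0.   -0.13]
-> shift [0.002 0.017 0.001] roll -0.0
```

Request:
carry_out(moves=[[0,0,0,0,-0.1],[0,0,0,0,0],[0,0,0,0,0.06],[0,0,0,0,0.06],[0,0,-0.2,0,0.06],[0,0,-0.6,0,0.06],[0,0,-1,0,0.06],[-0.3,-0.3,-1,0,0.06],[-0.7,-0.6,-1,0,0.06],[-0.7,-0.6,-1,0,0.06],[-0.7,-0.6,-1,0,0.06]])

```text
clock: 50.2
eef_pos: [0.4728, -0.2367, 0.1379]
tool_rot: [0.77, 0.638, 0.0, -0.0]
ft_force: [-0.0, 0.8, 0.1]
grip_width: 0.0454
```

```bash
python3 -c "
from h import *
st()
m,im=snap('wrist','w34');
for n,i in (('olive',0),('yel',1),('red',2),('brown',3)):
  o=jar(m,im,n,slot(i)-XB*.011,zc=.023,rad=.05);show(o);print(o['c']@YB)
"
```

```text
t 50.2 pos [ 0.4728 -0.2367  0.1379] yaw 79.22 tilt 0.02 F [-0.   0.8  0.1] w 0.0454 j [-0.46  0.38 -0.13  1.07  0.   -0.28]
{'c': [0.4959, -0.3567], 'th': -6.3224, 'len': 0.0769, 'wid': 0.0348, 'smin': -0.0341, 'smax': 0.0428, 'lab': [-22.5082, 34.754], 'nlab': 1138.0, 'labx': [-0.0226, 0.022], 'stripe': -4.0579, 'nstr': 121.0}
-0.2603025389783929
{'c': [0.5057, -0.2962], 'th': -6.1755, 'len': 0.0682, 'wid': 0.0364, 'smin': -0.0278, 'smax': 0.0403, 'lab': [-30.4489, 41.886], 'nlab': 448.0, 'labx': [-0.0241, -0.0068], 'stripe': 5.4386, 'nstr': 46.0}
-0.19908754138907073
{'c': [0.5207, -0.2366], 'th': -10.161, 'len': 0.0806, 'wid': 0.0338, 'smin': -0.0378, 'smax': 0.0427, 'lab': [-33.1209, 39.8253], 'nlab': 1521.0, 'labx': [-0.0264, 0.0229], 'stripe': 2.0863, 'nstr': 126.0}
-0.1377972082123514
{'c': [0.5245, -0.161], 'th': 41.2005, 'len': 0.1052, 'wid': 0.0768, 'smin': -0.0435, 'smax': 0.0617, 'lab': [-76.4184, 20.8896], 'nlab': 1028.0, 'labx': [-0.0261, 0.0168], 'stripe': -38.0516, 'nstr': 99.0}
-0.0626733015983172
```

View pics/w34.png

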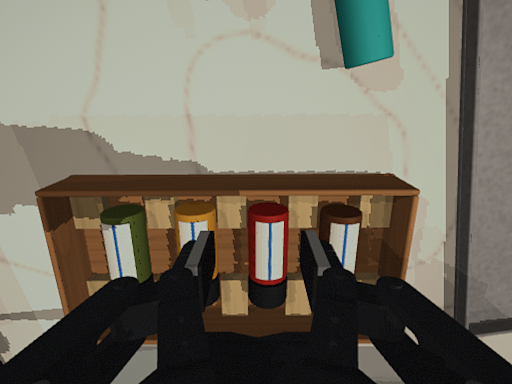

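```bash
cat >> h.py <<'E'
CB=XB*.5697+YB*(-.1686); HG=np.r_[CB+XB*.072,.0485]; X3=np.r_[XB,0];Y3=np.r_[YB,0];Z3=np.array([0,0,1.])
def lidpt(al,d,n,y=0): return HG+d*(-np.cos(al)*X3+np.sin(al)*Z3)+n*(np.sin(al)*X3+np.cos(al)*Z3)+y*Y3
E
python3 - <<'E'
from h import *
ms=imaging.camera_model('scene'); mt=imaging.camera_model('top')
print(HG)
for al in [1.2,1.3,1.4,1.5,1.6,1.7,1.8,1.9]:
    h=lidpt(al,.114,.041); e=[lidpt(al,.144,.003,y) for y in(-.144,.144)]
    print(al,h.round(3),'top',proj(mt,h).round(0),proj(mt,e).round(0).tolist(),'scene',proj(ms,h).round(0),proj(ms,e).round(0).tolist())
m,im=snap('scene','s3');crop(im,'s3c',60,190,210,300,5)
m,im=snap('top','t4');crop(im,'t4c',300,130,420,220,6)
E
```

```text
[ 0.60022976 -0.28271731  0.0485    ]
1.2 [ 0.597 -0.282  0.17 ] top [[368. 159.]] [[410.0, 178.0], [325.0, 164.0]] scene [[117. 233.]] [[53.0, 222.0], [178.0, 206.0]]
1.3 [ 0.609 -0.284  0.169] top [[368. 155.]] [[411.0, 174.0], [325.0, 160.0]] scene [[117. 238.]] [[52.0, 226.0], [178.0, 210.0]]
1.4 [ 0.621 -0.287  0.168] top [[369. 152.]] [[412.0, 170.0], [326.0, 156.0]] scene [[117. 243.]] [[50.0, 230.0], [178.0, 214.0]]
1.5 [ 0.633 -0.289  0.165] top [[369. 149.]] [[412.0, 165.0], [327.0, 151.0]] scene [[117. 248.]] [[49.0, 235.0], [179.0, 218.0]]
1.6 [ 0.644 -0.291  0.161] top [[369. 146.]] [[413.0, 161.0], [328.0, 147.0]] scene [[118. 253.]] [[49.0, 240.0], [179.0, 223.0]]
1.7 [ 0.655 -0.293  0.156] top [[369. 143.]] [[413.0, 157.0], [328.0, 143.0]] scene [[118. 258.]] [[48.0, 246.0], [180.0, 229.0]]
1.8 [ 0.665 -0.295  0.15 ] top [[369. 141.]] [[413.0, 153.0], [328.0, 139.0]] scene [[118. 264.]] [[48.0, 252.0], [180.0, 234.0]]
1.9 [ 0.675 -0.297  0.143] top [[369. 138.]] [[413.0, 150.0], [329.0, 136.0]] scene [[119. 269.]] [[47.0, 258.0], [181.0, 241.0]]
```

View pics/s3c.png

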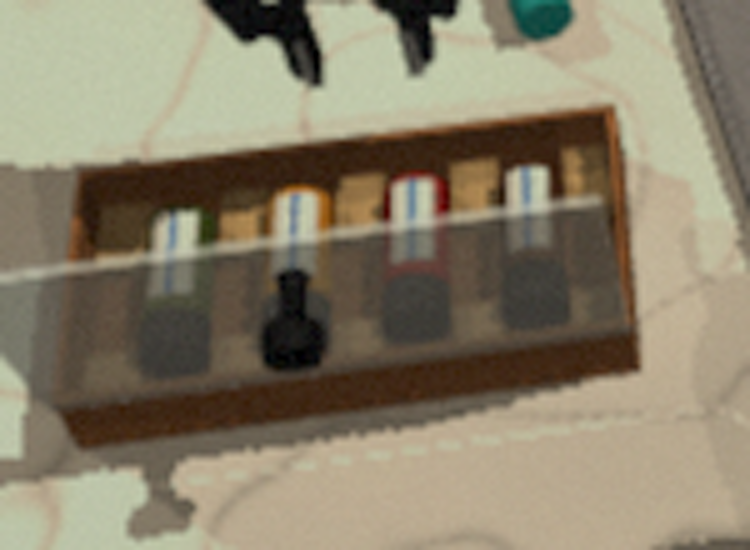

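View pics/t4c.png

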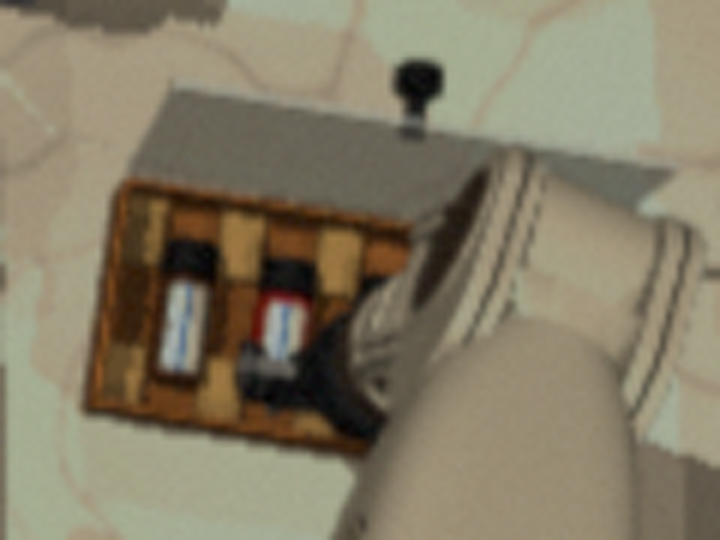

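Request:
carry_out(moves=[[0,0,-0.5,0,-1],[0,0,-1,0,-1],[0,0,-1,0,-1]])

```text
clock: 50.65
eef_pos: [0.478, -0.2367, 0.2451]
tool_rot: [0.769, 0.639, 0.003, 0.006]
ft_force: [0.7, -0.4, 0.0]
grip_width: 0.0019
```

```bash
cat >> h.py <<'E'
def lp(x,y,z): return np.r_[HG[:2]+XB*x+YB*y,z]   # x from hinge (+ away), y along hinge, abs z
E
python3 -c "
from h import *
print(lp(.05,.05,.25)); go(lp(.05,.05,.25),79.5)"
```

```text
[ 0.65850429 -0.24266635  0.25      ]
t 50.65 pos [ 0.478  -0.2367  0.2451] yaw 79.49 tilt 0.8 F [ 0.7 -0.4  0. ] w 0.0019 j [-0.46  0.3   0.06  1.31  0.   -0.28]
-> shift [ 0.271  1.786 -0.026] roll -0.0
```

Request:
carry_out(moves=[[0.13,0.4,-0.1,0,-1],[0.13,0.88,-0.1,0,-1],[0.13,0.88,-0.1,0,-1]])

```text
clock: 50.95
eef_pos: [0.5678, -0.2386, 0.2436]
tool_rot: [0.768, 0.64, 0.0, -0.001]
ft_force: [-0.7, -0.4, -1.2]
grip_width: 0.0001
```

Request:
carry_out(moves=[[0.13,0.4,0,0,-1],[0.13,0.88,0,0,-1],[0.13,0.88,0,0,-1],[0.13,0.88,0,0,-1],[0.13,0.88,0,0,-1]])

```text
clock: 51.45
eef_pos: [0.6505, -0.2421, 0.2476]
tool_rot: [0.769, 0.639, -0.0, -0.0]
ft_force: [-0.7, 0.2, 0.2]
grip_width: 0.0001
```

```bash
python3 -c "
from h import *
go(lp(.05,.05,.185),79.5);m,im=snap('scene','s4');crop(im,'s4c',60,130,260,290,4);m,im=snap('wrist','w35')"
```

```text
t 51.45 pos [ 0.6505 -0.2421  0.2476] yaw 79.41 tilt 0.07 F [-0.7  0.2  0.2] w 0.0001 j [-0.36  0.66  0.64  1.55 -0.   -0.17]
-> shift [0.009 0.08  0.626] roll -0.001
```

View pics/s4c.png

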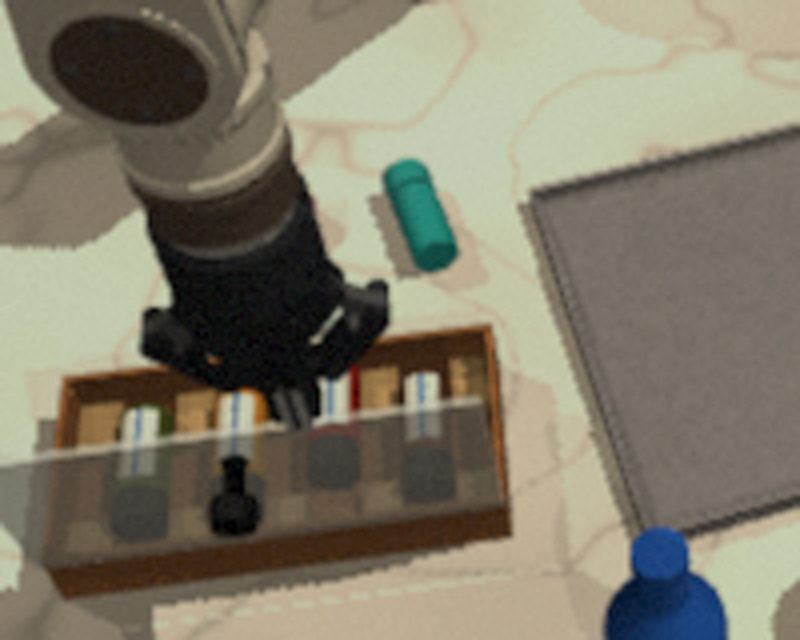

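View pics/w35.png

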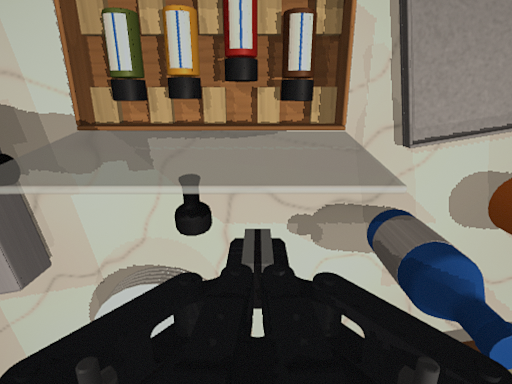

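```bash
python3 -c "
from h import *
m=imaging.camera_model('wrist')
P=onplane(m,[[200,190],[300,190],[193,215]],.191)
for p in P: print(((p[:2]-HG[:2])@XB).round(4),((p[:2]-HG[:2])@YB).round(4))
for al in (1.6,1.65,1.7,1.75): print(al,proj(m,[lidpt(al,.144,.006,0),lidpt(al,.144,0,0)]).round(0).tolist(), proj(m,lidpt(al,.114,.041)).round(0))
o,_=st();print((o['eef_pos'][:2]-HG[:2])@XB,(o['eef_pos'][:2]-HG[:2])@YB)
"
```

```text
0.0218 0.0126
0.0219 0.0754
0.0387 0.0071
1.6 [[178.0, 173.0], [177.0, 163.0]] [[192. 207.]]
1.65 [[179.0, 184.0], [178.0, 174.0]] [[193. 212.]]
1.7 [[180.0, 194.0], [179.0, 185.0]] [[195. 218.]]
1.75 [[182.0, 204.0], [181.0, 195.0]] [[196. 222.]]
t 51.55 pos [ 0.6502 -0.2425  0.2496] yaw 79.36 tilt 0.09 F [-0.4 -0.2  0.2] w 0.0001 j [-0.36  0.66  0.63  1.55 -0.   -0.17]
0.041843909241899443 0.04862248321235627
```

Request:
carry_out(moves=[[0,0.08,0,0,-1],[0,0.08,0,0,-1],[0,0.08,0.3,0,-1],[0,0.08,0.62,0,-1],[0,0.08,0.62,0,-1],[0,0.08,0.62,0,-1]])

```text
clock: 52.15
eef_pos: [0.6581, -0.2442, 0.1867]
tool_rot: [0.77, 0.638, -0.0, -0.0]
ft_force: [0.8, -0.6, 0.9]
grip_width: 0.0003
```

```bash
python3 -c "
from h import *
o,_=st();print((o['eef_pos'][:2]-HG[:2])@XB,(o['eef_pos'][:2]-HG[:2])@YB)
m,im=snap('wrist','w36')"
```

```text
t 52.15 pos [ 0.6581 -0.2442  0.1867] yaw 79.35 tilt 0.04 F [ 0.8 -0.6  0.9] w 0.0003 j [-0.36  0.69  0.53  1.41 -0.   -0.17]
0.049919407923992354 0.04843135531891564
```

View pics/w36.png

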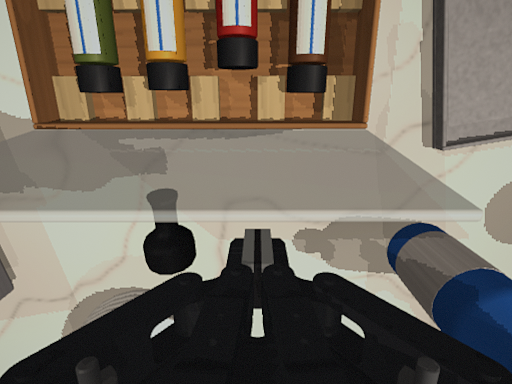

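Request:
carry_out(moves=[[0,-0.05,0,0,-1],[0,-0.1,0,0,-1],[0,-0.15,0,0,-1],[0,-0.2,0,0,-1],[0,-0.25,0,0,-1],[0,-0.3,0,0,-1],[0,-0.35,0,0,-1],[0,-0.4,0,0,-1],[0,-0.44,0,0,-1],[0,-0.47,0,0,-1]])

```text
clock: 53.2
eef_pos: [0.6124, -0.2356, 0.1858]
tool_rot: [0.77, 0.639, -0.0, -0.0]
ft_force: [2.8, -0.1, 1.6]
grip_width: -0.0002
```

```bash
python3 -c "
from h import *
o,_=st();print((o['eef_pos'][:2]-HG[:2])@XB,(o['eef_pos'][:2]-HG[:2])@YB)
m,im=snap('wrist','w37');m,im=snap('scene','s5');crop(im,'s5c',60,130,260,290,4)"
```

```text
t 53.2 pos [ 0.6124 -0.2356  0.1858] yaw 79.37 tilt 0.01 F [ 2.8 -0.1  1.6] w -0.0002 j [-0.37  0.59  0.35  1.33 -0.   -0.18]
0.0034152375332581674 0.04857309300429577
```

View pics/s5c.png

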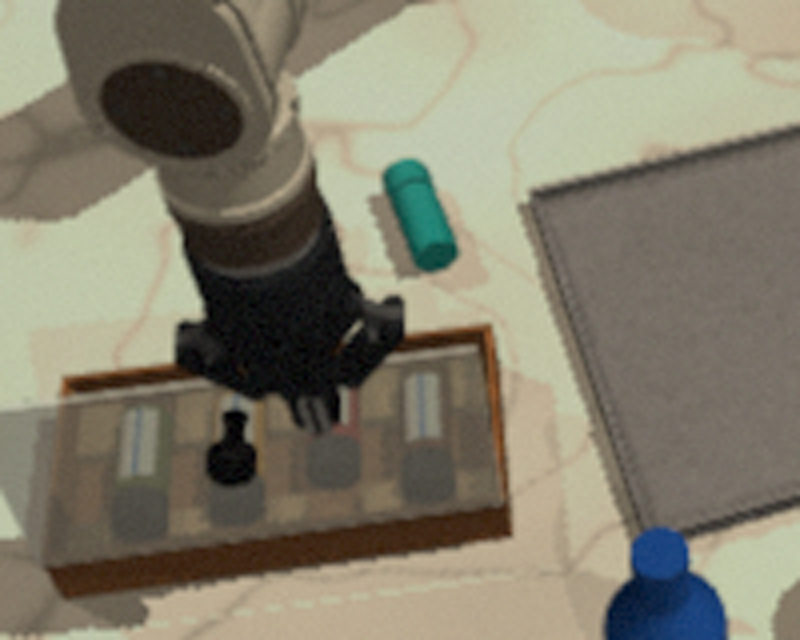

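View pics/w37.png

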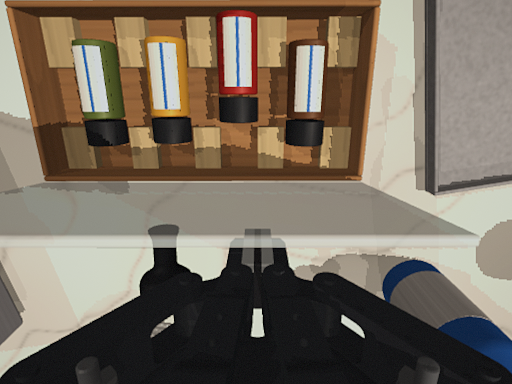

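Request:
carry_out(moves=[[0,-0.04,0,0,-1],[0,-0.08,0,0,-1],[0,-0.125,0.005,0,-1],[0,-0.171,0.01,0,-1],[0,-0.226,0.023,0,-1],[0,-0.281,0.038,0,-1],[0,-0.335,0.058,0,-1],[0,-0.388,0.08,0,-1],[0,-0.44,0.105,0,-1],[0,-0.489,0.131,0,-1],[0,-0.538,0.162,0,-1],[0,-0.586,0.193,0,-1],[0,-0.63,0.228,0,-1],[0,-0.674,0.263,0,-1],[0,-0.716,0.303,0,-1],[0,-0.757,0.343,0,-1],[0,-0.794,0.387,0,-1],[0,-0.831,0.43,0,-1]])

```text
clock: 55.1
eef_pos: [0.5307, -0.2202, 0.1423]
tool_rot: [0.77, 0.639, -0.0, -0.0]
ft_force: [0.4, 0.1, 0.6]
grip_width: 0.0002
```

```bash
python3 -c "
from h import *
o,_=st();print((o['eef_pos'][:2]-HG[:2])@XB,(o['eef_pos'][:2]-HG[:2])@YB)
m,im=snap('wrist','w38');m,im=snap('scene','s6');crop(im,'s6c',60,130,260,290,4)"
```

```text
t 55.1 pos [ 0.5307 -0.2202  0.1423] yaw 79.37 tilt 0.02 F [0.4 0.1 0.6] w 0.0002 j [-0.39  0.46  0.01  1.13 -0.   -0.21]
-0.07970983533765791 0.04876458622544853
```

View pics/s6c.png

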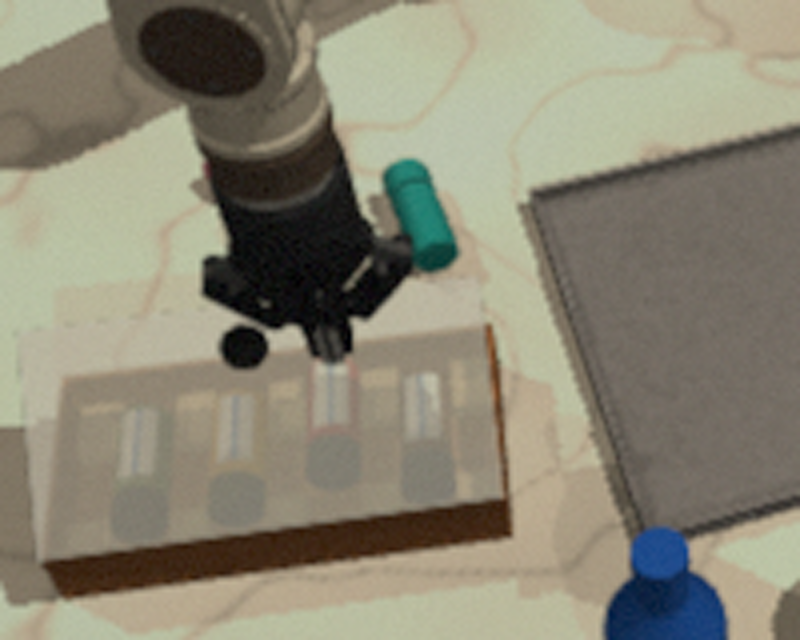

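View pics/w38.png

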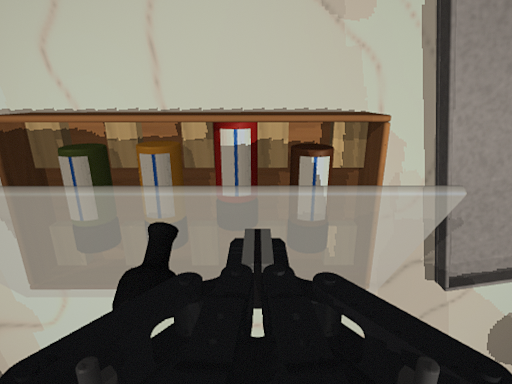

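Request:
carry_out(moves=[[0,0.05,-0.1,0,-1],[0.15,0.05,-0.1,0,-1],[0.27,0.05,-0.1,0,-1],[0.27,0,0,0,-1],[0.27,-0.03,0.044,0,-1],[0.27,-0.064,0.088,0,-1],[0.27,-0.092,0.138,0,-1],[0.27,-0.12,0.189,0,-1],[0.27,-0.142,0.24,0,-1],[0.27,-0.164,0.294,0,-1],[0.27,-0.181,0.348,0,-1],[0.27,-0.198,0.403,0,-1],[0.27,-0.206,0.43,0,-1]])

```text
clock: 56.5
eef_pos: [0.5155, -0.1901, 0.0991]
tool_rot: [0.77, 0.638, -0.0, -0.0]
ft_force: [-0.6, 0.0, 0.9]
grip_width: -0.0002
```

```bash
python3 -c "
from h import *
o,_=st();print((o['eef_pos'][:2]-HG[:2])@XB,(o['eef_pos'][:2]-HG[:2])@YB)
m,im=snap('wrist','w39');m,im=snap('scene','s7');crop(im,'s7c',60,130,260,290,4)"
```

```text
t 56.5 pos [ 0.5155 -0.1901  0.0991] yaw 79.36 tilt 0.04 F [-0.6  0.   0.9] w -0.0002 j [-0.35  0.45 -0.12  1.   -0.   -0.17]
-0.10019632351617426 0.07565931846922254
```

View pics/s7c.png

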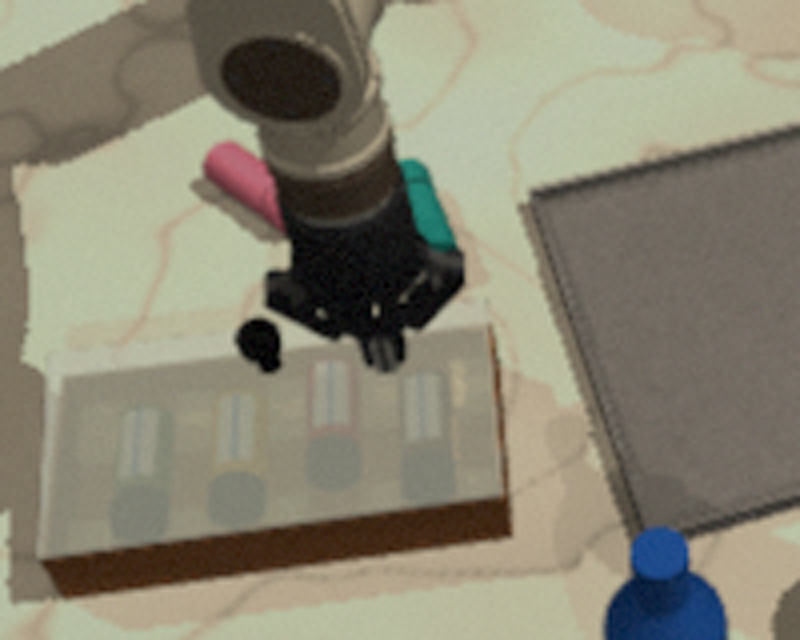

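View pics/w39.png

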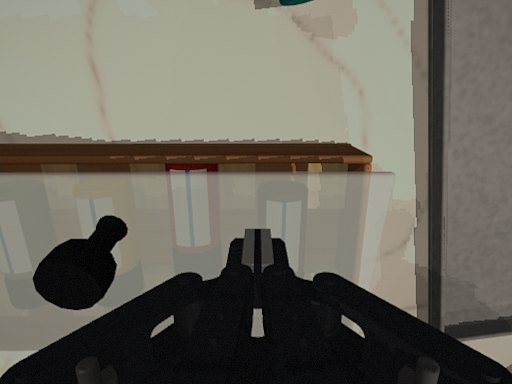

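Request:
carry_out(moves=[[0,-0.008,0.02,0,-1],[0,-0.014,0.05,0,-1],[0,-0.02,0.08,0,-1],[0,-0.024,0.105,0,-1],[0,-0.026,0.125,0,-1],[0,-0.028,0.14,0,-1],[0,-0.028,0.152,0,-1],[0,-0.029,0.163,0,-1],[0,-0.03,0.173,0,-1],[0,-0.03,0.182,0,-1],[0,-0.03,0.19,0,-1],[0,-0.03,0.197,0,-1],[0,-0.03,0.203,0,-1],[0,-0.03,0.203,0,-1]])

```text
clock: 58.0
eef_pos: [0.5128, -0.1894, 0.0796]
tool_rot: [0.77, 0.639, -0.0, -0.0]
ft_force: [-0.1, 0.2, 2.3]
grip_width: -0.0003
```

```bash
python3 -c "
from h import *
o,_=st();print((o['eef_pos'][:2]-HG[:2])@XB,(o['eef_pos'][:2]-HG[:2])@YB)
m,im=snap('wrist','w40')"
```

```text
t 58.0 pos [ 0.5128 -0.1894  0.0796] yaw 79.36 tilt 0.01 F [-0.1  0.2  2.3] w -0.0003 j [-0.35  0.47 -0.15  0.95 -0.   -0.17]
-0.10297921239320061 0.07582464102911815
```

View pics/w40.png

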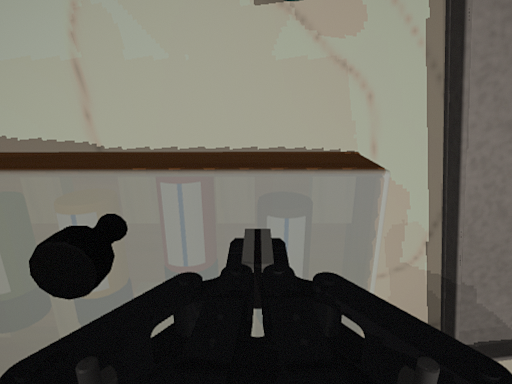

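Nearly shut; 2.3 N only. Press on in small steps until force rises.

Request:
carry_out(moves=[[0,0,0.008,0,-1],[0,0,0.016,0,-1],[0,0,0.024,0,-1],[0,0,0.03,0,-1],[0,0,0.03,0,-1]])

```text
clock: 58.55
eef_pos: [0.5128, -0.1894, 0.0794]
tool_rot: [0.77, 0.639, 0.0, 0.001]
ft_force: [-7.5, 2.3, 20.8]
grip_width: 0.0003
```

Request:
carry_out(moves=[[0,0,-0.03,0,-1],[0,0,-0.3,0,-1],[0,0,-0.8,0,-1],[0,-0.4,-1,0,-1],[0,-0.9,-1,0,-1],[0,-1,-1,0,-1],[0,-1,-1,0,-1]])

```text
clock: 59.25
eef_pos: [0.4128, -0.1704, 0.1763]
tool_rot: [0.77, 0.638, -0.0, -0.001]
ft_force: [1.0, 0.3, -0.5]
grip_width: -0.0003
```

Request:
carry_out(moves=[[0.5,-0.4,0,0,-1],[0.8,-0.8,0,0,-1],[0.8,-0.8,0,0,-1],[0.8,-0.8,0,0,-1]])

```text
clock: 59.65
eef_pos: [0.351, -0.0766, 0.1766]
tool_rot: [0.769, 0.64, 0.0, 0.0]
ft_force: [0.4, -0.4, 0.0]
grip_width: 0.0002
```

```bash
python3 -c "
from h import *
st()
m,im=snap('scene','s8');crop(im,'s8c',40,100,390,340,2.2)
ms=m
m,im=snap('top','t5');crop(im,'t5c',165,100,425,280,3)
for al in (0,.05,.1):
  e=[lidpt(al,.144,.006,y) for y in(-.144,.144)]; print(al,proj(ms,lidpt(al,.114,.041)).round(1),proj(ms,e).round(1).tolist(),proj(m,lidpt(al,.114,.041)).round(1))
"
```

```text
t 59.65 pos [ 0.351  -0.0766  0.1766] yaw 79.53 tilt 0.03 F [ 0.4 -0.4  0. ] w 0.0002 j [-0.21  0.02 -0.47  1.08  0.   -0.03]
0 [[125.6 216. ]] [[73.7, 221.7], [181.9, 208.2]] [[357.5 193.8]]
0.05 [[125.1 215.4]] [[72.9, 220.3], [181.6, 206.8]] [[358. 193.]]
0.1 [[124.7 214.8]] [[72.0, 219.0], [181.3, 205.4]] [[358.5 192.1]]
```

View pics/s8c.png

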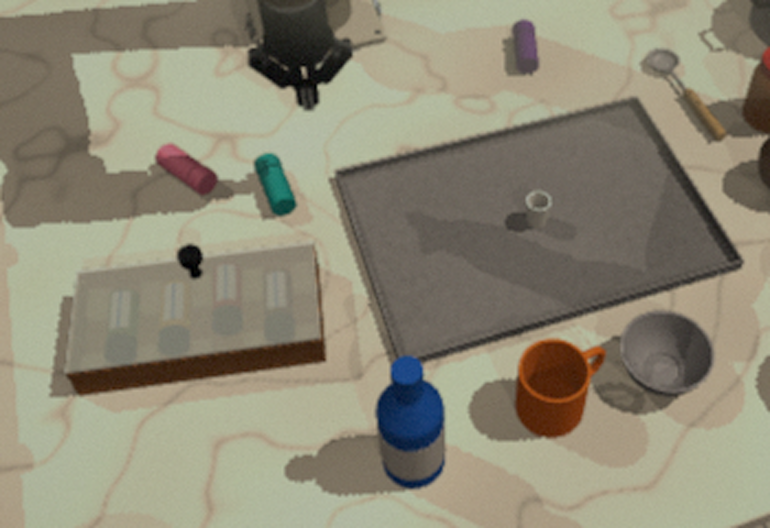

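View pics/t5c.png

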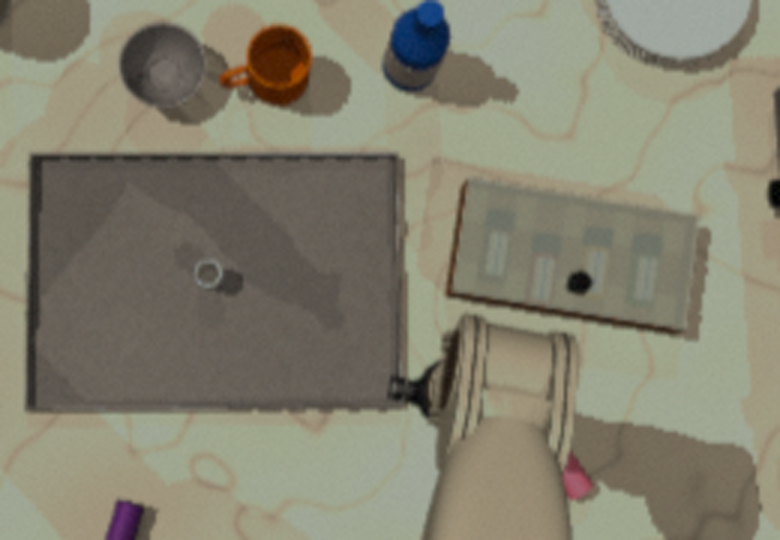

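```bash
python3 -c "
from h import *
print(order.job_done()); st()"
```

```text
the job is handed in; nothing more can be done
None
the job is handed in; nothing more can be done
```

The job is done and handed in at about 60 s of the 210 s allowed; the hand-in reported no verdict.

- **Rolling:** all four jars were on the tray. I rolled each one with a finger until its label faced up. The stripe was within about 4° of vertical on every jar, and the pictures show all four labels up together before any jar was lifted.
- **Placing:** olive, yellow, red and brown went into grooves 0 to 3, each gripped across its sides and lowered level. After placing, olive, yellow and red read within about 5.5° of label up. I checked brown only by eye, because its colour could not be told apart from the box wood. It looks label up.
- **Lid:** I swung the lid over slowly and pressed it down in small steps. The tool stopped at the height of a shut lid with about 21 N on the wrist. After I let go, the knob's position in the top and scene pictures agreed with a shut lid to about 1.5 pixels.
- **Other things:** in the last pictures the salt cup, mug, bowl, bottle and look-alikes show no sign of having moved. The arm was clear of everything.

No final check failed. I saw no jar knocked aside and no slip of the grip.

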